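# Put the trimming tools away in the chest

## Task

Put the washed trimming tools that are in the drying rack away in the tool chest: first lift its lid past the balance point so that the springs hold it open, then take the tools one at a time in the order red, blue, yellow (one may be missing). Draw each out by its coloured metal neck, press its brass collar home in the spring clip and let go of it there, then take it by the handle from the other side, turn it end for end and slide its loop fully into the chest pocket under the tag of its own colour, lying on the chest floor. When all are in, shut the lid, and leave everything else where it stands.

Things in the scene. Friction and masses are not known exactly. Their poses are not given: they have to be found in the camera images.
- chest: green tool chest, 190 x 290 x 64 mm high without lid, fixed to the bench. Origin: centre of its underside; z up, x towards its hinge side (away from the robot), y along its length. Inside: floor 20 mm above the origin, x -90 to 90 mm, y -140 to 140 mm, walls 5 mm thick. Three loop pockets in its -y end, see guard_edge. On the floor, in line with the pockets' sides, low ribs (5 mm high, 3 mm wide) run from y 28 to 140 mm; between ribs and pockets the floor is flat.
- guard_edge (a point): middle of the pockets' mouth, at chest (0, -75, 20) mm. A wooden guard board roofs the pockets from y -140 to -75 mm (underside z 52, top z 58 mm). Pockets: 37 mm wide in x, 32 mm high, 65 mm deep, open towards chest +y, centred at chest x = -54, -14 and 26 mm, 3 mm partitions between. A tool lying along the chest is slid in along -y, loop first.
- lid (a joint): angle of the chest lid, rad: 0 shut, 1.75 open at its stop. Lid: 1 kg, 190 x 290 x 10 mm, hinged along chest y at chest x = 95, z = 64 mm. Hinge springs and a damper nearly carry it: 1 to 3 N at the handle lifts it slowly. Below its balance point (about 0.9 rad) it sinks shut by itself in a few seconds, above it it rises and stays open.
- lid_bar (a point): middle of the lid's loop handle: a 10 mm round steel bar, 110 mm long, parallel to the hinge, 40 mm out from the lid's front edge in the plane of the lid (35 mm clear gap between bar and lid). 230 mm from the hinge; 69 mm above the bench when shut, some 290 mm and above the hinge side when open. It can be pinched across from above at any lid angle.
- rack: wooden drying rack, fixed to the bench; origin on the bench below its hood's front edge, z up, y out of its open front, x along the row of tools. Floor 12 mm high, x +-115, y -100 to 115 mm. The hood (underside z 50, top z 56 mm) covers y -100 to 0; 5 mm partitions under it make three bays at x about -72, 0 and 72 mm; back wall at y -90.
- rack_mouth (a point): middle of the hood's front edge, at floor height. Each tool starts with its handle under the hood and collar, neck and loop out in front of it, loop towards rack +y. It is drawn out along rack +y, low enough to clear the hood.
- clip: fixed spring clip on a stand; origin on the bench below it, z up, x along the axis of a tool held in it. Base plate 60 x 90 x 12 mm, post 20 mm long in x, at its top two sprung orange rollers (10 mm in diameter, 20 mm long), one on either side of the tool, their tops 111 mm above the bench.
- clip_seat (a point): centre of a collar fully home in the clip, 100 mm above the bench. The collar is pressed straight down between the rollers (first touched about 13 mm above home), tool level and along the clip's x, either way round; about 10 N snaps it in, a straight pull up of about 10 N frees it. Both ends of the tool then stick out level.
- red: trimming tool, red neck and handle end, square steel loop; 170 mm, 55 g. Origin on its axis mid brass collar, near the centre of mass; x towards the loop. Wooden handle 14 x 14 mm, x -83 to -16 mm; collar 12 mm round, x -16 to 16; red metal neck 10 x 10 mm, x 16 to 55; loop 24 wide, 14 high, x 55 to 87. Lying on a surface its axis is 7 mm above it. May be absent.
- red_tip (a point): outer end of the loop of the red tool, on its axis (x = 87 mm).
- tag_red: red tag 28 x 36 mm stuck on top of the chest's guard board, over the middle of the pocket for the red tool; axes as the chest's. Which colour is over which pocket varies.
- blue: trimming tool, blue neck and handle end, triangular steel loop; 170 mm, 55 g. Origin on its axis mid brass collar, near the centre of mass; x towards the loop. Wooden handle 14 x 14 mm, x -83 to -16 mm; collar 12 mm round, x -16 to 16; blue metal neck 10 x 10 mm, x 16 to 55; loop 24 wide, 14 high, x 55 to 87. Lying on a surface its axis is 7 mm above it. May be absent.
- blue_tip (a point): outer end of the loop of the blue tool, on its axis (x = 87 mm).
- tag_blue: blue tag 28 x 36 mm stuck on top of the chest's guard board, over the middle of the pocket for the blue tool; axes as the chest's. Which colour is over which pocket varies.
- yellow: trimming tool, yellow neck and handle end, pear-shaped steel loop; 170 mm, 55 g. Origin on its axis mid brass collar, near the centre of mass; x towards the loop. Wooden handle 14 x 14 mm, x -83 to -16 mm; collar 12 mm round, x -16 to 16; yellow metal neck 10 x 10 mm, x 16 to 55; loop 24 wide, 14 high, x 55 to 87. Lying on a surface its axis is 7 mm above it. May be absent.
- yellow_tip (a point): outer end of the loop of the yellow tool, on its axis (x = 87 mm).
- tag_yellow: yellow tag 28 x 36 mm stuck on top of the chest's guard board, over the middle of the pocket for the yellow tool; axes as the chest's. Which colour is over which pocket varies.
- cup: terracotta cup, 72 mm across, 80 mm high; origin in the centre of its underside. A bystander: leave alone.
- bowl: white bowl, 110 mm across, 50 mm high; origin in the centre of its underside. A bystander: leave alone.
- glaze_jar: green glaze jar, 70 mm across, 90 mm high; origin in the centre of its underside. A bystander: leave alone.
Not all that is in view belongs to the job. Leave any purple look-alike of the clip alone.

How it is judged:
By the outcome, as a careful person would: the job done as asked, in the order asked, and still so for the second after the job is handed in, with the robot touching nothing.
Of red, blue, yellow only 2 to 3 are there at a start; the rules pass over those that are not, and their reading is None.
At some moment in a run one of red, blue, yellow may be knocked a few centimetres aside while the robot is not near it.
Once in a run the grip may slacken for a moment while it holds something.
It also fails if it takes over 210 s, if anything falls off the work surface, if the arm or the gripper's body presses on something with over 40 N, if the wrist force passes 120 N, or if a joint passes its speed limit or range.

## Robot

A 6-joint arm with a two-finger parallel gripper is mounted at the origin on the work surface. World frame = base frame: x ahead of the robot, y to its left, z up, the work surface at z = 0. Lengths are in mm, angles in rad, forces in N, time in s.
With the tool pointing down it reaches from about 275 to 750 mm from the base axis. Payload 10.2 kg.
Tool frame: the origin (TCP) lies at the very end of the fingers, on their centre line; the grasp point (between the pads) lies 19 mm behind it (ctrl.grip_depth is the distance from the TCP to the grasp point, in mm); z points along the fingers, x is the direction in which the jaws open and shut, and the axes are right-handed (so a half turn about z gives the same grasp; the last joint's range is limited). The gripper opens to 85 mm and grips with 20 to 120 N. Pads are 22 mm wide; open, the fingers measure 114 mm over their backs; the gripper's body (76 mm by 85 mm) begins 54 mm behind the grasp point. The pads swing forward as they close: fully open they stand 13 mm farther back than shut.
Start: joints at [-1.552, 0.313, 1.498, -0, 1.331, -0.223], TCP at [125.698, -509.736, 231.294] pointing down, gripper open.
Joint ranges: [-2.94, 2.94], [-0.97, 2.17], [0.19, 2.56], [-1.23, 4.37], [0.02, 3.11], [-2.88, 2.88]. Speed limits (rad/s): [2.39, 2.39, 3.01, 3.14, 3.14, 3.14].

## Interface

Orientations are given as a unit quaternion [w, x, y, z].
In Python, from rig import ctrl gives the robot as it stands.
- The arm moves only by the tool play_rows, never from a script. Its argument "motion" is a list of rows, each a list of 2 entries, a list of its own where there are three numbers: the shift along the tool's x, y, z in mm, then the turn, a rotation vector about the tool's x, y, z in degrees. A call has 1 to 20 rows; each row shifts and turns the commanded pose from where the row before left it, along the tool's axes as they then stand; what a row does not reach is not made up. A row lasts 1/12 s, in which the tool goes at most 41.7 mm and 7.16 degrees, less where a joint would pass 70% of its speed; a pose out of reach is approached as far as the arm can. A call with a gripper value outside its range is refused whole. "fingers" is the finger opening in mm, from 0 to 85.4, set as the call begins (left out, the last holds). The fingers move at their own pace and stop on an object; "squeeze" is the grip in N (left out, the last holds). Time passes only in rows, so rows that do not move let the fingers close. It gives the time, the measured TCP pose, the force and the opening at its end, in the units of the state.
- ctrl.sense(): the state, without advancing time (a new reading comes with each control period).
- ctrl.capture(name): name is "side" or "top"; returns the picture (480x640x3 uint8, red, green, blue); there is no depth.
- ctrl.get_calibration(name): a dict with "K" (3x3 intrinsics, pixels), "k1" (the pictures are not rectified: a ray, as slopes to the right and down, at radius r is drawn at 1 + k1 r^2 times it, then the intrinsics apply), "R" (3x3) and "t" (3): a world point X has camera coordinates R X + t. Camera axes: x right, y down, z forward; pixel columns grow to the right and rows downward; lengths in mm; the calibration is good to about 2 mm. A picture is of the moment at which its call begins. get_calibration takes no time and is no camera call.
- ctrl.finish_job(): hands the job in, once; it reports no verdict.
Trained networks look in the newest picture that a camera, given by its name, has taken for a name from the list of things; names that differ only in an ending like _2 or _b are one class to them, and where a whole thing is asked for, a point or a joint stands for the part that bears it (a point fixed in the world has none). Each returns a list of dicts, best first, with "p" (0 to 1); they miss things now and then, are a little off and sometimes report something else, mostly with a low value. They report only what shows in the picture. A call takes as long as a camera call. They do not tell look-alikes from the thing itself.
- ctrl.spot_in(camera, name): "position" ([column, row] as shares, 0 to 1, of the picture: columns of its width, rows of its height, amid what is visible of it).
The state is a dict: "time_s": time; "joints": joint angles; "dq": joint speeds; "tau": joint torques, N m; "eef_pos": TCP position; "ee_rot": TCP orientation; "force": force on the tool from outside, world axes, zero at the start; "wrist_torque": the same for the moment, N m; "grip_width": opening from 0.0 (shut) to 1.0 (fully open).
Only numpy, scipy, OpenCV 4.12 (cv2) and the standard library are available. Lean on these libraries where they do the work, as an engineer would, in place of code of your own. Each camera call takes 0.05 s, during which the arm holds its last target. There are 200 camera calls.

## Working session

There is one attempt and no reset: what is moved stays moved. The work goes in short steps, Python scripts to look and compute and a tool call to move; the robot and the scene stay as the last step left them, time stands still between calls to the robot, and variables do not carry over. Pictures are saved under pics/ and viewed, about 12 in all and at most 16, crops included, and the job is handed in when it is done.

Besides the shell and the picture viewer there is one more tool, called after "Request:" as a command line: name --argument value ..., lists and objects as JSON in quotes. play_rows: Moves the arm, as the interface text tells. Its arguments: {"type":"object","properties":{"motion":{"type":"array"},"fingers":{"type":"number"},"squeeze":{"type":"number"}},"required":["motion"]}

```bash
ls; mkdir -p pics
cat > h.py <<'E'
import numpy as np, cv2
from scipy.spatial.transform import Rotation as Ro
from rig import ctrl
def cal(n):
    c=ctrl.get_calibration(n); return np.array(c["K"],float),float(c["k1"]),np.array(c["R"],float),np.array(c["t"],float)
def proj(n,X):
    K,k1,R,t=cal(n); X=np.atleast_2d(np.array(X,float)); return cv2.projectPoints(X,cv2.Rodrigues(R)[0],t,K,np.array([k1,0,0,0,0.]))[0].reshape(-1,2)
def ray(n,uv):
    K,k1,R,t=cal(n); p=cv2.undistortPoints(np.array([[uv]],float),K,np.array([k1,0,0,0,0.]))[0,0]
    return -R.T@t, R.T@np.array([p[0],p[1],1])
def atz(n,uv,z):
    o,d=ray(n,uv); return o+d*(z-o[2])/d[2]
def tri(uva,uvb,a="top",b="side"):
    o1,d1=ray(a,uva);o2,d2=ray(b,uvb)
    s=np.linalg.lstsq(np.c_[d1,-d2],o2-o1,rcond=None)[0]
    p,q=o1+s[0]*d1,o2+s[1]*d2; return (p+q)/2,np.linalg.norm(p-q)
def snap(n,f=None):
    im=ctrl.capture(n)
    if f: cv2.imwrite("pics/"+f,im[...,::-1])
    return im
def spots(n,names):
    for k in names:
        for r in ctrl.spot_in(n,k)[:2]:
            print(n,k,np.round(np.array(r["position"])*[640,480],1),round(r["p"],2))
E
python3 - <<'E'
from h import *
for n in("top","side"):
    snap(n,n+"0.png"); K,k1,R,t=cal(n); print(n,K[0,0],k1,-R.T@t,R[2])
    spots(n,["chest","guard_edge","lid_bar","rack","rack_mouth","clip","clip_seat","red","red_tip","blue","blue_tip","yellow","yellow_tip","tag_red"])
print(ctrl.sense())
E
```

```text
pics
top 596.2551099603561 -0.08808889259119311 [ 291.20791675  -63.16378649 1272.8253413 ] [ 0.16140283 -0.0111439  -0.98682569]
top chest [180.  228.3] 0.95
top guard_edge [174.3 232. ] 0.81
top guard_edge [436.1 250.2] 0.58
top lid_bar [176.9 227. ] 0.64
top rack [454.5 246.4] 0.97
top rack_mouth [455.2 249.1] 0.71
top clip [315.4 255.4] 0.88
top clip [171.6 357.5] 0.64
top clip_seat [173.6 357.6] 0.87
top clip_seat [490.1 357.3] 0.84
top red [431.  216.8] 0.6
top red_tip [432.6 218.4] 0.88
top blue [433.2 250.5] 0.71
top blue [176.5 226.3] 0.19
top blue_tip [435.2 252.6] 0.69
top blue_tip [445.4 363.9] 0.26
top yellow [440.6 282.9] 0.7
top yellow_tip [430.3 285.4] 0.56
top tag_red [432.1 253.1] 0.25
side 584.6631444545579 -0.0353665524611062 [ 447.67380435 -864.92453118  947.40277609] [ 0.05777368  0.69196836 -0.71961239]
side chest [300.6 189.3] 0.69
side guard_edge [304.1 189.2] 0.8
side lid_bar [302.2 177.5] 0.77
side lid_bar [340.5 371.2] 0.73
side rack [308.4 420. ] 0.76
side rack_mouth [310.  420.9] 0.64
side clip [198.8 196.6] 0.79
side clip [167.1 460.1] 0.77
side clip_se
[... 302 characters left out ...]

{'time_s': 1.5, 'joints': array([-1.55240618e+00,  3.12919395e-01,  1.49771696e+00, -1.65934579e-05,
        1.33099629e+00, -2.23403526e-01]), 'dq': array([-1.28867799e-03,  1.07276362e-03, -1.95083634e-03, -2.96187249e-04,
        8.67240258e-05,  8.15325789e-06]), 'tau': array([ 1.39642245e-03, -4.12165833e+01, -2.59893250e+01, -1.15766074e-04,
        5.84210957e-04, -1.71275389e-06]), 'eef_pos': array([ 125.69065887, -509.73216665,  231.27785497]), 'ee_rot': array([-1.04252965e-05,  7.87225613e-01, -6.16665091e-01, -1.88695113e-05]), 'force': array([-0.58371971,  0.37788333,  0.83868402]), 'wrist_torque': array([-0.03071094,  0.01140247,  0.01991051]), 'grip_width': 0.9974040946778033}
```

View pics/top0.png

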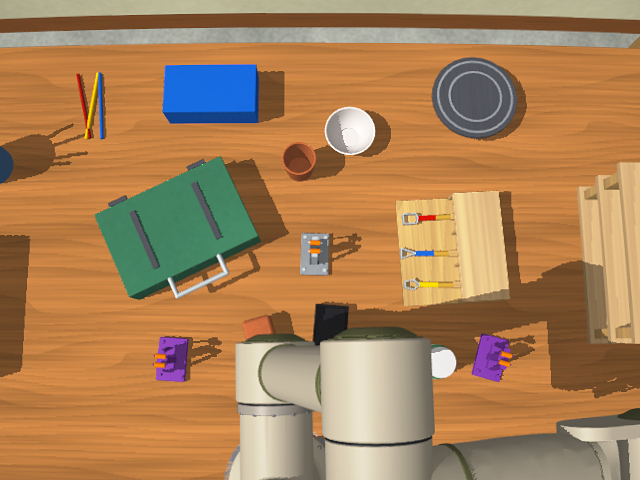

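View pics/side0.png

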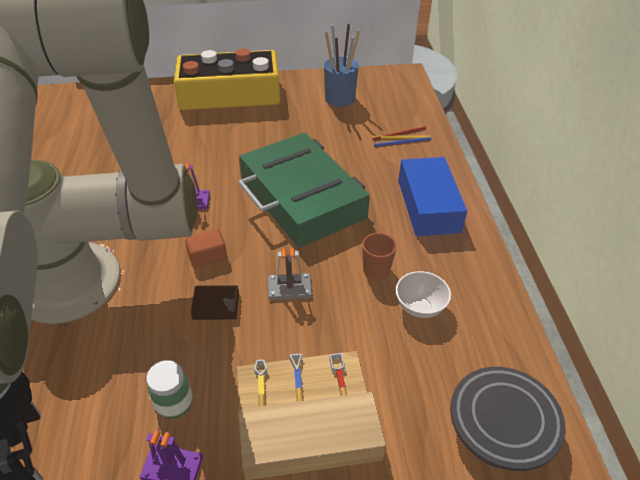

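Top: green chest with bar at (200,285), grey real clip at (315,255) with orange rollers, rack at (455,247), with red, blue and yellow tools at rows 218, 253 and 285. The purple look-alikes are at (172,358) and (490,357). All three tools are present.

Run:
```python
from h import *
im=cv2.imread("pics/top0.png"); hsv=cv2.cvtColor(im,cv2.COLOR_BGR2HSV)
g=lambda uv,z:np.round(atz("top",uv,z),1)
m=cv2.inRange(hsv,(60,80,30),(90,255,200)); m[:, 280:]=0
c=max(cv2.findContours(m,0,2)[0],key=cv2.contourArea); 
print("chest hull",cv2.approxPolyDP(c,4,True).reshape(-1,2).tolist())
for uv in [(95,214),(220,157),(260,242),(137,298)]: print("lid",g(uv,74))
for uv in [(453,193),(500,191),(510,299),(458,304)]: print("hood",g(uv,56))
for uv in [(396,200),(404,305)]: print("floor",g(uv,12))
# orange rollers
m=cv2.inRange(hsv,(5,180,180),(16,255,255)); m[:225]=0;m[265:]=0;m[:,:300]=0;m[:,335:]=0
n,l,s,ce=cv2.connectedComponentsWithStats(m)
for i in range(1,n):
  if s[i,4]>5: print("roller",s[i],ce[i],g(ce[i],108))
for nm,lo,hi in(("red",(0,200,120),(4,255,255)),("blue",(105,150,100),(125,255,255)),("yellow",(24,180,150),(32,255,255))):
  m=cv2.inRange(hsv,lo,hi); m[:200]=0;m[300:]=0;m[:,:400]=0;m[:,465:]=0
  n,l,s,ce=cv2.connectedComponentsWithStats(m)
  for i in range(1,n):
    if s[i,4]>8: print(nm,s[i],np.round(ce[i],1),g(ce[i],22))
a=cv2.resize(im[185:315,385:515],None,fx=4.4,fy=4.4,interpolation=3)
b=cv2.resize(im[225:285,290:340],None,fx=4.4,fy=4.4,interpolation=3)
o=np.zeros((a.shape[0],a.shape[1]+b.shape[1],3),np.uint8);o[:,:a.shape[1]]=a;o[:b.shape[0],a.shape[1]:]=b
cv2.imwrite("pics/crop0.png",o)
```

```text
chest hull [[220, 157], [95, 214], [130, 296], [143, 297], [167, 285], [168, 276], [175, 281], [216, 262], [217, 253], [224, 258], [260, 241]]
lid [549.9 388.9  74. ]
lid [670.6 131.2  74. ]
lid [490.   45.1  74. ]
lid [376.2 292.8  74. ]
hood [ 596.8 -358.9   56. ]
hood [ 601.4 -460.3   56. ]
hood [ 372.3 -469.    56. ]
hood [ 363.  -359.8   56. ]
floor [ 592.1 -243.7   12. ]
floor [ 364.3 -255.    12. ]
roller [310 240  10   5  27] [314.25925926 242.48148148] [483.1 -65.4 108. ]
roller [310 249  10   5  33] [314.60606061 250.45454545] [467.1 -66.1 108. ]
red [419 215  16   6  74] [426.7 217.4] [ 551.3 -307.6   22. ]
blue [415 251  19   5  91] [424.3 253. ] [ 473.9 -299.9   22. ]
yellow [419 282  19   5  92] [428.3 284. ] [ 407.6 -306.3   22. ]
```

View pics/crop0.png

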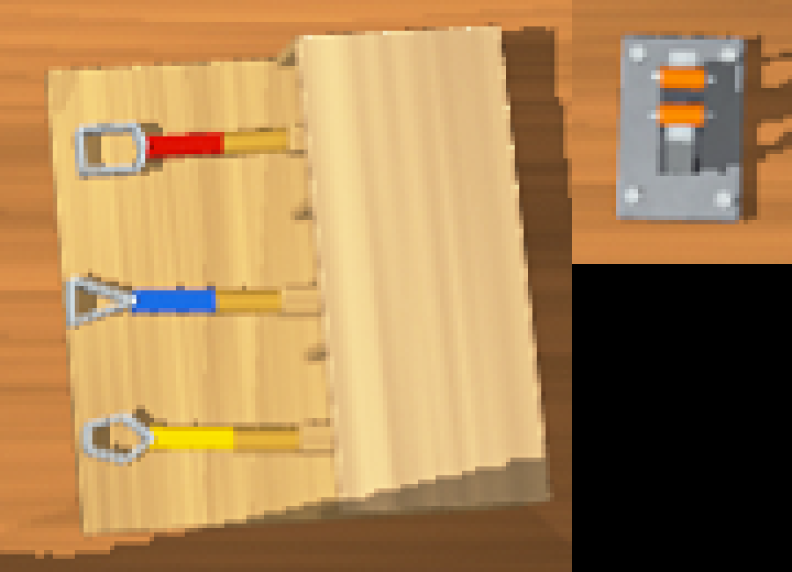

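Full scene is clear: red, blue and yellow lie with loops towards +y, and the clip rollers run along world ±y. I'll segment the bar and check it against the chest model in both views, and write the move helper.

```bash
cat >> h.py <<'E'
def st():
    s=ctrl.sense(); R=Ro.from_quat(np.roll(s["ee_rot"],-1)).as_matrix()
    print("t %.1f pos %s psi %.1f zax %s F %s w %.3f j1 %.2f j6 %.2f"%(s["time_s"],np.round(s["eef_pos"],1),np.degrees(np.arctan2(R[1,0],R[0,0])),np.round(R[:,2],3),np.round(s["force"],1),s["grip_width"],s["joints"][0],s["joints"][5])); return s,R
def go(P,psi=None):
    s,R=st(); d=np.array(P,float)-s["eef_pos"]; a=R.T@d
    print(" target",np.round(P,1)," tool shift",np.round(a,1),"len %.0f"%np.linalg.norm(d))
    if psi is not None:
        c,n=np.cos(np.radians(psi)),np.sin(np.radians(psi)); T=np.array([[c,n,0],[n,-c,0],[0,0,-1.]]); print(" turn",np.round(np.degrees(Ro.from_matrix(R.T@T).as_rotvec()),1)," shift after turn",np.round(T.T@d,1))
E
python3 - <<'E'
from h import *
h=np.array([610.2,260.0]); yaw=np.radians(25.1); ex=np.array([np.cos(yaw),np.sin(yaw)]); ey=np.array([-ex[1],ex[0]])
P=lambda x,y,z:np.r_[h-95*ex+x*ex+y*ey,z]
print("centre",P(0,0,0),"bar",P(-135,0,69))
pts=[P(-135,-55,69),P(-135,55,69),P(-95,-145,74),P(-95,145,74),P(95,145,74),P(95,-145,74)]
cols=[(0,0,255)]*2+[(255,0,255)]*4
ims=[]
for n in("top","side"):
    im=cv2.imread(f"pics/{n}0.png"); q=proj(n,pts); print(n,np.round(q,0).tolist())
    x0,y0=(80,140) if n=="top" else (220,110)
    c=cv2.resize(im[y0:y0+180,x0:x0+190],None,fx=2.1*2/2,fy=2.1,interpolation=3)
    for p,k in zip(q,cols): cv2.circle(c,tuple(int(v) for v in (p-[x0,y0])*2.1),3,k,-1)
    ims.append(c)
cv2.imwrite("pics/chest0.png",np.hstack(ims))
im=cv2.imread("pics/top0.png");hsv=cv2.cvtColor(im,cv2.COLOR_BGR2HSV)
m=cv2.inRange(hsv,(0,0,70),(180,60,255)); m[:225]=0;m[282:]=0;m[:,:297]=0;m[:,336:]=0
c=max(cv2.findContours(m,0,2)[0],key=cv2.contourArea); r=cv2.minAreaRect(c); print("clip plate",r,[np.round(atz("top",p,12),1).tolist() for p in cv2.boxPoints(r)])
go([402,162,200],25)
E
```

```text
centre [524.17096409 219.70105484   0.        ] bar [401.91917623 162.43413277  69.        ]
top [[227.0, 274.0], [177.0, 297.0], [259.0, 237.0], [128.0, 298.0], [94.0, 215.0], [221.0, 156.0]]
side [[259.0, 209.0], [238.0, 182.0], [294.0, 225.0], [236.0, 155.0], [303.0, 132.0], [367.0, 196.0]]
clip plate ((314.0, 253.5), (41.0, 28.0), 90.0) [[519.7, -35.1, 12.0], [519.5, -95.2, 12.0], [430.9, -94.6, 12.0], [431.1, -35.1, 12.0]]
t 1.5 pos [ 125.7 -509.7  231.3] psi -76.1 zax [-0.  0. -1.] F [-0.6  0.4  0.8] w 0.997 j1 -1.55 j6 -0.22
 target [402 162 200]  tool shift [-586.  -429.1   31.3] len 727
 turn [  -0.     0.  -101.1]  shift after turn [ 534.3 -492.    31.3]
```

View pics/chest0.png

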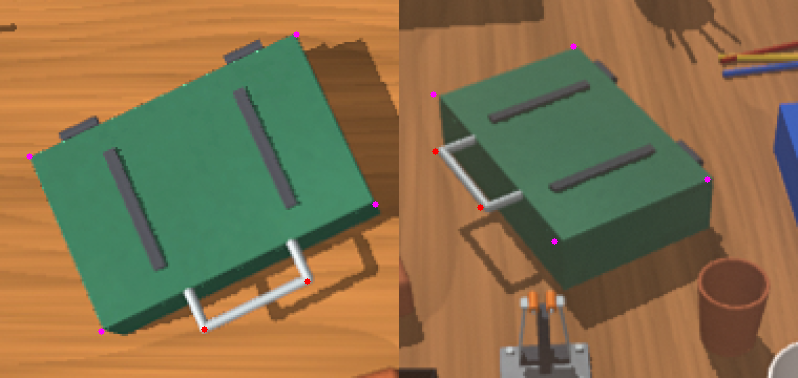

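The model projects onto the bar ends and lid corners within ~2 px, so chest centre is (524,220) with yaw 25.1°. Clip is at (475,-66). Now moving to the lid bar.

Request:
play_rows --motion '[[[0,0,0],[0,0,-5.95]],[[0,0,0],[0,0,-5.95]],[[0,0,0],[0,0,-5.95]],[[0,0,0],[0,0,-5.95]],[[0,0,0],[0,0,-5.95]],[[0,0,0],[0,0,-5.95]],[[0,0,0],[0,0,-5.95]],[[0,0,0],[0,0,-5.95]],[[0,0,0],[0,0,-5.95]],[[0,0,0],[0,0,-5.95]],[[0,0,0],[0,0,-5.95]],[[0,0,0],[0,0,-5.95]],[[0,0,0],[0,0,-5.95]],[[0,0,0],[0,0,-5.95]],[[0,0,0],[0,0,-5.95]],[[0,0,0],[0,0,-5.95]],[[0,0,0],[0,0,-5.95]]]' --fingers 30

```text
time_s: 2.92
eef_pos: [125.7, -509.7, 231.3]
ee_rot: [0.0, 0.976, 0.219, -0.0]
force: [0.3, 0.4, 0.1]
grip_width: 0.355
```

Request:
play_rows --motion '[[[26.7,-24.6,1.5],[0,0,0]],[[26.7,-24.6,1.5],[0,0,0]],[[26.7,-24.6,1.5],[0,0,0]],[[26.7,-24.6,1.5],[0,0,0]],[[26.7,-24.6,1.5],[0,0,0]],[[26.7,-24.6,1.5],[0,0,0]],[[26.7,-24.6,1.5],[0,0,0]],[[26.7,-24.6,1.5],[0,0,0]],[[26.7,-24.6,1.5],[0,0,0]],[[26.7,-24.6,1.5],[0,0,0]],[[26.7,-24.6,1.5],[0,0,0]],[[26.7,-24.6,1.5],[0,0,0]],[[26.7,-24.6,1.5],[0,0,0]],[[26.7,-24.6,1.5],[0,0,0]],[[26.7,-24.6,1.5],[0,0,0]],[[26.7,-24.6,1.5],[0,0,0]],[[26.7,-24.6,1.5],[0,0,0]],[[26.7,-24.6,1.5],[0,0,0]],[[26.7,-24.6,1.5],[0,0,0]],[[26.7,-24.6,1.5],[0,0,0]]]'

```text
time_s: 4.58
eef_pos: [402.0, 164.0, 201.3]
ee_rot: [0.0, 0.976, 0.217, 0.0]
force: [1.3, -1.0, 1.2]
grip_width: 0.353
```

Run:
```python
from h import *
go([401.9,162.4,58],25.1)
```

```text
t 4.6 pos [402.  164.  201.3] psi 25.0 zax [ 0.001  0.    -1.   ] F [ 1.3 -1.   1.2] w 0.353 j1 0.12 j6 -0.32
 target [401.9 162.4  58. ]  tool shift [ -0.8   1.4 143.3] len 143
 turn [ 0.  -0.  -0.1]  shift after turn [ -0.8   1.4 143.3]
```

Request:
play_rows --motion '[[[0,0,20],[0,0,0]],[[0,0,20],[0,0,0]],[[0,0,20],[0,0,0]],[[0,0,20],[0,0,0]],[[0,0,20],[0,0,0]],[[0,0,20],[0,0,0]],[[0,0,13],[0,0,0]],[[0,0,10],[0,0,0]],[[0,0,0],[0,0,0]]]'

```text
time_s: 5.33
eef_pos: [400.7, 161.7, 56.8]
ee_rot: [-0.0, 0.976, 0.216, -0.002]
force: [0.3, 0.1, -0.7]
grip_width: 0.352
```

Request:
play_rows --motion '[[[0,0,0],[0,0,0]],[[0,0,0],[0,0,0]],[[0,0,0],[0,0,0]],[[0,0,0],[0,0,0]],[[0,0,0],[0,0,0]],[[0,0,0],[0,0,0]]]' --fingers 0 --squeeze 40

```text
time_s: 5.83
eef_pos: [405.8, 163.5, 60.6]
ee_rot: [-0.001, 0.976, 0.216, 0.006]
force: [11.9, 14.7, -2.3]
grip_width: 0.096
```

Run:
```python
from h import *
st()
# arc rows: tool x = chest x, tool z down. bar: x=95-230cos(a), z=64+230 sin(a)+5cos(a) ; dx,dz per row
a=np.linspace(0,1.45,61); 
x=-230*np.cos(a)+5*np.sin(a); z=230*np.sin(a)+5*np.cos(a)
print([[round(u,1),0,round(-v,1)] for u,v in zip(np.diff(x[::2]),np.diff(z[::2]))])
```

```text
t 5.8 pos [405.8 163.5  60.6] psi 25.0 zax [ 0.012  0.004 -1.   ] F [11.9 14.7 -2.3] w 0.096 j1 0.11 j6 -0.33
[[np.float64(0.5), 0, np.float64(-11.1)], [np.float64(1.0), 0, np.float64(-11.1)], [np.float64(1.6), 0, np.float64(-11.0)], [np.float64(2.1), 0, np.float64(-10.9)], [np.float64(2.6), 0, np.float64(-10.8)], [np.float64(3.2), 0, np.float64(-10.7)], [np.float64(3.7), 0, np.float64(-10.5)], [np.float64(4.2), 0, np.float64(-10.3)], [np.float64(4.7), 0, np.float64(-10.1)], [np.float64(5.1), 0, np.float64(-9.9)], [np.float64(5.6), 0, np.float64(-9.6)], [np.float64(6.1), 0, np.float64(-9.3)], [np.float64(6.5), 0, np.float64(-9.0)], [np.float64(6.9), 0, np.float64(-8.7)], [np.float64(7.4), 0, np.float64(-8.3)], [np.float64(7.7), 0, np.float64(-8.0)], [np.float64(8.1), 0, np.float64(-7.6)], [np.float64(8.5), 0, np.float64(-7.2)], [np.float64(8.8), 0, np.float64(-6.8)], [np.float64(9.1), 0, np.float64(-6.3)], [np.float64(9.4), 0, np.float64(-5.9)], [np.float64(9.7), 0, np.float64(-5.4)], [np.float64(10.0), 0, np.float64(-5.0)], [np.float64(10.2), 0, np.float64(-4.5)], [np.float64(10.4), 0, np.float64(-4.0)], [np.float64(10.6), 0, np.float64(-3.5)], [np.float64(10.7), 0, np.float64(-2.9)], [np.float64(10.9), 0, np.float64(-2.4)], [np.float64(11.0), 0, np.float64(-1.9)], [np.float64(11.0), 0, np.float64(-1.4)]]
```

Request:
play_rows --motion '[[[2,0,0],[0,0,0]],[[2.5,0,-8],[0,0,0]],[[1,0,-11],[0,0,0]],[[1.6,0,-11],[0,0,0]],[[2.1,0,-11],[0,0,0]],[[2.6,0,-10.8],[0,0,0]],[[3.2,0,-10.7],[0,0,0]]]'

```text
time_s: 6.42
eef_pos: [414.8, 167.9, 122.1]
ee_rot: [0.0, 0.976, 0.217, -0.001]
force: [-0.4, -1.5, -2.2]
grip_width: 0.094
```

Request:
play_rows --motion '[[[3.7,0,-10.5],[0,0,0]],[[4.2,0,-10.3],[0,0,0]],[[4.7,0,-10.1],[0,0,0]],[[5.1,0,-9.9],[0,0,0]],[[5.6,0,-9.6],[0,0,0]],[[6.1,0,-9.3],[0,0,0]],[[6.5,0,-9],[0,0,0]],[[6.9,0,-8.7],[0,0,0]],[[7.4,0,-8.3],[0,0,0]],[[7.7,0,-8],[0,0,0]],[[8.1,0,-7.6],[0,0,0]],[[8.5,0,-7.2],[0,0,0]]]'

```text
time_s: 7.42
eef_pos: [480.3, 199.2, 232.9]
ee_rot: [0.001, 0.976, 0.217, -0.002]
force: [-20.4, -6.1, 24.3]
grip_width: 0.1
```

Request:
play_rows --motion '[[[8.8,0,-6.8],[0,0,0]],[[9.1,0,-6.3],[0,0,0]],[[9.4,0,-5.9],[0,0,0]],[[9.7,0,-5.4],[0,0,0]],[[10,0,-5],[0,0,0]],[[10.2,0,-4.5],[0,0,0]],[[10.4,0,-4],[0,0,0]],[[10.6,0,-3.5],[0,0,0]],[[10.7,0,-2.9],[0,0,0]]]'

```text
time_s: 8.17
eef_pos: [562.9, 238.8, 277.4]
ee_rot: [-0.001, 0.976, 0.217, 0.002]
force: [-5.3, 4.9, 9.2]
grip_width: 0.096
```

Run:
```python
from h import *
s,R=st(); y=np.radians(25.1)
d=s["eef_pos"][:2]-[610.2,260]; print("rel hinge",d@[np.cos(y),np.sin(y)],s["eef_pos"][2]-64)
snap("side","side1.png")
```

```text
t 8.2 pos [562.9 238.8 277.4] psi 25.1 zax [ 0.003  0.003 -1.   ] F [-5.3  4.9  9.2] w 0.096 j1 0.21 j6 -0.23
rel hinge -51.82821979035603 213.4433290500353
```

View pics/side1.png

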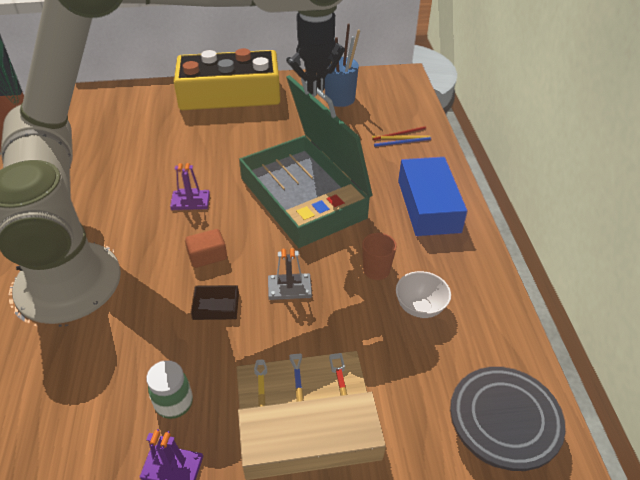

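The lid is at about 1.33 rad and the tags read, from the robot side: yellow (x -54), blue (-14), red (26). Releasing the bar.

Request:
play_rows --motion '[[[2,0,0],[0,0,0]],[[3,0,-1],[0,0,0]],[[4,0,-15],[0,0,0]],[[4,0,-25],[0,0,0]],[[2,0,-25],[0,0,0]],[[0,0,-5],[0,0,0]]]' --fingers 40

```text
time_s: 8.72
eef_pos: [577.5, 243.6, 349.3]
ee_rot: [0.0, 0.976, 0.216, 0.003]
force: [0.5, -0.3, 0.2]
grip_width: 0.468
```

Run:
```python
from h import *
go([549,-306,200],180)
```

```text
t 8.7 pos [577.5 243.6 349.3] psi 25.0 zax [ 0.006  0.001 -1.   ] F [ 0.5 -0.3  0.2] w 0.468 j1 0.21 j6 -0.22
 target [ 549 -306  200]  tool shift [-258.9  485.8  148.5] len 570
 turn [   0.5    0.  -155. ]  shift after turn [  28.5 -549.6  149.3]
```

Request:
play_rows --motion '[[[0,0,0],[0,0,6.9]],[[0,0,0],[0,0,6.9]],[[0,0,0],[0,0,6.9]],[[0,0,0],[0,0,6.9]],[[0,0,0],[0,0,6.9]],[[0,0,0],[0,0,6.9]],[[0,0,0],[0,0,6.9]],[[0,0,0],[0,0,6.9]],[[0,0,0],[0,0,6.9]],[[0,0,0],[0,0,6.9]],[[0,0,0],[0,0,6.9]],[[0,0,0],[0,0,6.9]],[[0,0,0],[0,0,6.9]],[[0,0,0],[0,0,6.9]],[[0,0,0],[0,0,6.9]],[[0,0,0],[0,0,6.9]],[[0,0,0],[0,0,6.9]],[[0,0,0],[0,0,6.9]],[[0,0,0],[0,0,6.9]],[[0,0,0],[0,0,6.9]]]'

```text
time_s: 10.38
eef_pos: [576.7, 243.3, 344.5]
ee_rot: [-0.0, -0.549, 0.836, 0.0]
force: [-0.5, 0.7, -0.2]
grip_width: 0.461
```

```bash
cat >> h.py <<'E'
LIM={"red":((0,190,90),(4,255,255)),"blue":((105,150,80),(125,255,255)),"yellow":((24,180,120),(33,255,255))}
def blobs(n,im,c,box,mn=10):
    hsv=cv2.cvtColor(np.ascontiguousarray(im),cv2.COLOR_RGB2HSV); m=cv2.inRange(hsv,*LIM[c]); k=np.zeros_like(m); x0,y0,x1,y1=box; k[y0:y1,x0:x1]=m[y0:y1,x0:x1]
    nn,l,s,ce=cv2.connectedComponentsWithStats(k); o=[]
    for i in range(1,nn):
        if s[i,4]>=mn:
            p=np.argwhere(l==i)[:,::-1].astype(np.float32); v=cv2.fitLine(p,2,0,.01,.01).ravel(); o.append((s[i,4],ce[i],v[:2],s[i,:4]))
    return sorted(o,key=lambda b:-b[0])
E
python3 - <<'E'
from h import *
T=snap("top","top1.png");S=snap("side")
for c in LIM:
    a=blobs("top",T,c,(395,195,470,310)); b=blobs("side",S,c,(230,340,370,415))
    for x in a[:2]:
        e=[atz("top",x[1]+q*x[2],24)[:2] for q in(-10,10)]; d=e[0]-e[1]; print(c,"top",x[0],np.round(x[1],1),"z24",np.round(atz("top",x[1],24),1),"ax",np.round(np.degrees(np.arctan2(d[1],d[0])),1))
    for x in b[:2]: print(c,"side",x[0],np.round(x[1],1),"z22",np.round(atz("side",x[1],22),1), np.round(tri(a[0][1],x[1]),1) if a else "")
for nm,u,v in(("red",(402.5,219.1),(450.9,216.4)),("blue",(400.5,253.6),(449.3,253.2)),("yellow",(403.6,285),(453.2,284.5))):
    p,q=atz("top",u,19),atz("top",v,22); d=p-q; print(nm,np.round(p,1),np.round(q,1),np.degrees(np.arctan2(d[1],d[0])))
for k in ("red","blue","yellow"):
    print(k); 
    for r in ctrl.spot_in("top",k+"_tip")[:1]: u=np.array(r["position"])*[640,480]; print(u,atz("top",u,19))
st()
E
```

```text
red top 71 [426.4 217.5] z24 [ 550.6 -306.7   24. ] ax 94.1
blue top 85 [424.2 252.9] z24 [ 473.8 -299.3   24. ] ax 91.1
yellow top 74 [428.3 284.5] z24 [ 406.4 -305.8   24. ] ax 89.5
red [ 548.2 -255.7   19. ] [ 553.4 -360.4   22. ] 92.84118690721239
blue [ 473.2 -249.3   19. ] [ 473.3 -353.6   22. ] 90.02037978008052
yellow [ 406.1 -254.2   19. ] [ 406.3 -359.4   22. ] 90.08244015033985
red
blue
[433.216 253.104] [ 474.02815555 -319.60997358   19.        ]
yellow
[435.2 284.4] [ 406.98839034 -321.56279365   19.        ]
t 10.6 pos [576.9 243.5 344.5] psi -112.8 zax [-0. -0. -1.] F [ 1.4  0.3 -0.4] w 0.466 j1 0.21 j6 2.18
```

Request:
play_rows --motion '[[[0,0,0],[0,0,6.4]],[[0,0,0],[0,0,6.4]],[[0,0,0],[0,0,6.4]],[[0,0,0],[0,0,6.4]],[[0,0,0],[0,0,6.4]],[[0,0,0],[0,0,6.4]],[[0,0,0],[0,0,6.4]],[[0,0,0],[0,0,6.4]],[[0,0,0],[0,0,6.4]],[[0,0,0],[0,0,6.4]]]' --fingers 26

```text
time_s: 11.47
eef_pos: [582.6, 122.1, 337.9]
ee_rot: [0.004, -0.126, 0.992, 0.03]
force: [-0.5, 0.0, 0.2]
grip_width: 0.306
```

Run:
```python
from h import *
go([550.8,-311.5,100],-177)
```

```text
t 11.5 pos [582.6 122.1 337.9] psi -165.5 zax [-0.     0.06  -0.998] F [-0.5  0.   0.2] w 0.306 j1 -0.02 j6 2.88
 target [ 550.8 -311.5  100. ]  tool shift [ 142.6 -424.9  211.6] len 496
 turn [ 3.4  0.5 11.5]  shift after turn [  54.4 -431.3  237.9]
```

Request:
play_rows --motion '[[[8,-24,5],[0,0,0]],[[8,-24,5],[0,0,0]],[[8,-24,5],[0,0,0]],[[8,-24,5],[0,0,0]],[[8,-24,5],[0,0,0]],[[8,-24,5],[0,0,0]],[[8,-24,5],[0,0,0]],[[8,-24,5],[0,0,0]],[[8,-24,5],[0,0,0]],[[8,-24,5],[0,0,0]],[[8,-24,5],[0,0,0]],[[8,-24,5],[0,0,0]],[[8,-24,5],[0,0,0]],[[8,-24,5],[0,0,0]],[[8,-24,5],[0,0,0]],[[0,0,0],[1.7,0.25,5.7]],[[0,0,0],[1.7,0.25,5.8]]]'

```text
time_s: 12.88
eef_pos: [555.8, -251.9, 240.0]
ee_rot: [-0.001, -0.024, 1.0, -0.001]
force: [0.2, 1.2, -0.1]
grip_width: 0.304
```

Run:
```python
from h import *
go([550.8,-311.5,40],-177)
T=snap("top","top2.png"); a=blobs("top",T,"red",(395,195,470,310)); print(a[:2])
```

```text
t 12.9 pos [ 555.8 -251.9  240. ] psi -177.3 zax [-0.001 -0.001 -1.   ] F [ 0.2  1.2 -0.1] w 0.304 j1 -0.62 j6 2.48
 target [ 550.8 -311.5   40. ]  tool shift [  7.5 -59.1 200.1] len 209
 turn [-0.1 -0.1 -0.3]  shift after turn [  8.1 -59.3 200. ]
[]
```

Request:
play_rows --motion '[[[1,-8.5,24],[0,0,0]],[[1,-8.5,24],[0,0,0]],[[1,-8.5,24],[0,0,0]],[[1,-8.5,24],[0,0,0]],[[1,-8.5,24],[0,0,0]],[[1,-8.5,24],[0,0,0]],[[1,-8.1,24],[0,0,0]],[[0,0,20],[0,0,0]],[[0,0,8],[0,0,0]]]'

```text
time_s: 13.68
eef_pos: [551.3, -309.0, 42.0]
ee_rot: [-0.002, -0.028, 1.0, 0.001]
force: [-1.3, 0.7, -0.4]
grip_width: 0.304
```

Run:
```python
from h import *
go([550.8,-311.5,14.5],-177)
S=snap("side"); cv2.imwrite("pics/s2.png",cv2.resize(S[300:440,230:400,::-1],None,fx=3.5,fy=3.5,interpolation=3))
```

```text
t 13.7 pos [ 551.3 -309.    42. ] psi -176.8 zax [-0.003  0.003 -1.   ] F [-1.3  0.7 -0.4] w 0.304 j1 -0.70 j6 2.39
 target [ 550.8 -311.5   14.5]  tool shift [ 0.5 -2.6 27.5] len 28
 turn [ 0.2 -0.2  0.2]  shift after turn [ 0.6 -2.5 27.5]
```

View pics/s2.png

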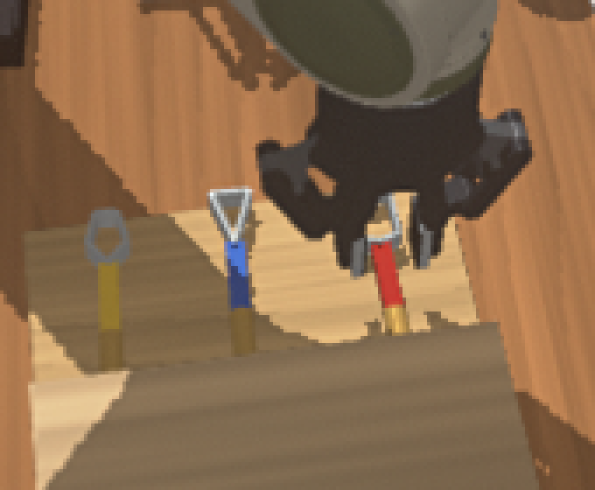

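Request:
play_rows --motion '[[[0,-1,9],[0,0,0]],[[0,-1,9],[0,0,0]],[[0,0,9],[0,0,0]],[[0,0,0],[0,0,0]]]'

```text
time_s: 14.07
eef_pos: [552.0, -311.1, 16.5]
ee_rot: [-0.001, -0.026, 1.0, 0.0]
force: [-0.5, 0.6, 0.3]
grip_width: 0.306
```

Request:
play_rows --motion '[[[0,0,0],[0,0,0]],[[0,0,0],[0,0,0]],[[0,0,0],[0,0,0]],[[0,0,0],[0,0,0]],[[0,0,0],[0,0,0]],[[0,0,0],[0,0,0]]]' --fingers 0 --squeeze 100

```text
time_s: 14.57
eef_pos: [552.9, -311.8, 18.5]
ee_rot: [0.0, -0.026, 1.0, -0.001]
force: [-0.5, 0.4, 4.3]
grip_width: 0.067
```

Request:
play_rows --motion '[[[0,0,-2],[0,0,0]],[[0,0,-2],[0,0,0]],[[0,5,-1],[0,0,0]],[[0,10,0],[0,0,0]],[[0,12,0],[0,0,0]],[[0,12,0],[0,0,0]],[[0,12,0],[0,0,0]],[[0,12,0],[0,0,0]],[[0,12,0],[0,0,0]],[[0,12,0],[0,0,0]],[[0,12,0],[0,0,0]],[[0,5,0],[0,0,0]]]'

```text
time_s: 15.57
eef_pos: [547.1, -205.8, 22.9]
ee_rot: [-0.0, -0.026, 1.0, -0.0]
force: [-0.3, 0.5, -0.4]
grip_width: 0.074
```

Run:
```python
from h import *
go([475,-36,160],-180)
S=snap("side"); x,y=proj("side",st()[0]["eef_pos"])[0].astype(int); print(x,y)
T=snap("top");c=lambda I,x,y:cv2.resize(I[max(y-75,0):y+75,max(x-75,0):x+75,::-1],(400,400),interpolation=3); u=proj("top",st()[0]["eef_pos"])[0].astype(int)
cv2.imwrite("pics/s3.png",np.hstack([c(S,x,y),c(T,*u)]))
```

```text
t 15.6 pos [ 547.1 -205.8   22.9] psi -177.0 zax [-0. -0. -1.] F [-0.3  0.5 -0.4] w 0.074 j1 -0.56 j6 2.53
 target [475 -36 160]  tool shift [  63.   173.3 -137.2] len 230
 turn [-0. -0.  3.]  shift after turn [  72.1  169.8 -137.1]
t 15.6 pos [ 547.1 -205.7   22.9] psi -176.9 zax [-0. -0. -1.] F [ 0.4  0.8 -0.9] w 0.074 j1 -0.56 j6 2.53
329 333
t 15.7 pos [ 547.2 -206.8   23. ] psi -177.0 zax [-0.    -0.001 -1.   ] F [-0.2  0.1 -0.1] w 0.067 j1 -0.56 j6 2.53
```

View pics/s3.png

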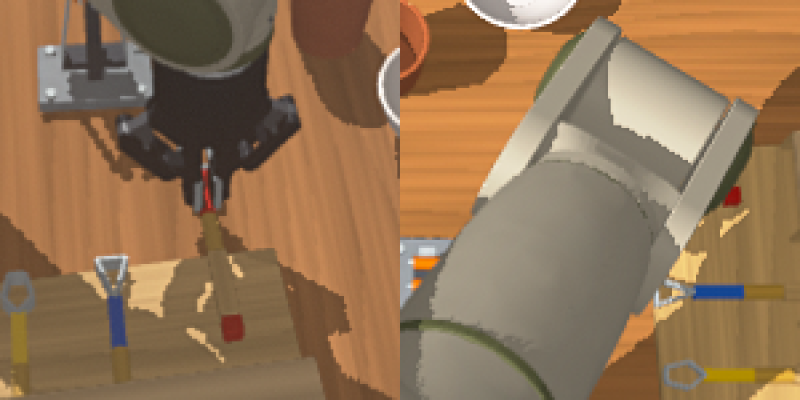

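Request:
play_rows --motion '[[[0,0,-18],[0,0,0]],[[0,0,-24],[0,0,0]],[[0,0,-24],[0,0,0]],[[0,0,-24],[0,0,0]],[[0,0,-24],[0,0,0]],[[0,0,-23],[0,0,0]],[[8,22,0],[0,0,0]],[[8,22,0],[0,0,0]],[[8,22,0],[0,0,0]],[[8,22,0],[0,0,0]],[[8,22,0],[0,0,0]],[[8,22,0],[0,0,0]],[[8,22,0],[0,0,0]],[[7,16,0],[0,0,0]],[[0,0,0],[0,0,3]],[[0,0,0],[0,0,0]]]'

```text
time_s: 17.0
eef_pos: [475.4, -41.0, 160.1]
ee_rot: [0.0, 0.001, 1.0, -0.001]
force: [-0.1, -0.2, -1.0]
grip_width: 0.068
```

Run:
```python
from h import *
go([475,-35.5,125],-180)
S=snap("side"); x,y=proj("side",[475,-60,120])[0].astype(int); print(x,y)
T=snap("top");c=lambda I,x,y:cv2.resize(I[max(y-60,0):y+60,max(x-60,0):x+60,::-1],(400,400),interpolation=3); u=proj("top",[475,-80,110])[0].astype(int)
cv2.imwrite("pics/s4.png",np.hstack([c(S,x,y),c(T,*u)]))
```

```text
t 17.0 pos [475.4 -41.  160.1] psi 179.9 zax [ 0.001 -0.001 -1.   ] F [-0.1 -0.2 -1. ] w 0.068 j1 -0.33 j6 2.81
 target [475.  -35.5 125. ]  tool shift [ 0.5  5.5 35.1] len 35
 turn [-0.1  0.  -0.1]  shift after turn [ 0.4  5.5 35.1]
285 246
```

View pics/s4.png

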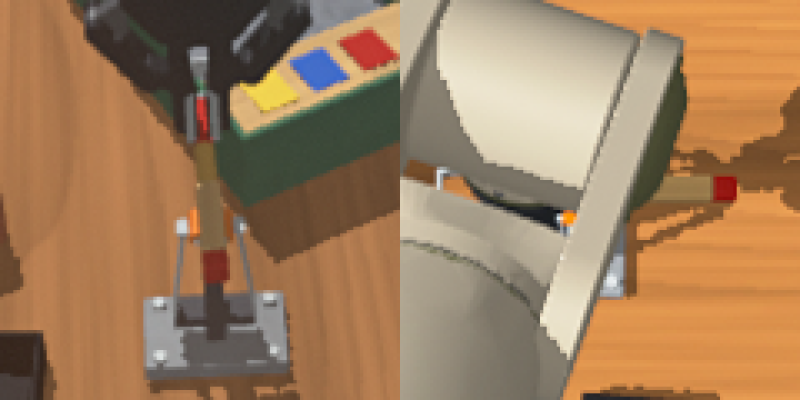

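Run:
```python
from h import *
u=proj("top",[475,-80,110])[0].astype(int)
pe=np.array([u[0]-60+337/3.333,u[1]-60+188/3.333]); pm=np.array([u[0]-60+313/3.333,u[1]-60+188/3.333])
ps=np.array([285-60+214/3.333,246-60+283/3.333])
print("top end",pe,"side end(bottom)",ps)
for z in(145,160): print(z,atz("top",pe,z))
print("exp",proj("top",[475.4,-154.5,167]),proj("side",[[475.4,-154.5,160.5],[475.4,-154.5,153.5],[475.4,-154.5,167.5]]))
print("collar/handle exp",proj("side",[[475.4,-71.5-16,168],[475.4,-71.5+16,167]]))
```

```text
top end [362.11011101 242.40564056] side end(bottom) [289.20642064 270.90849085]
145 [ 476.89324456 -157.19827186  145.        ]
160 [ 474.42364238 -155.94761963  160.        ]
exp [[361.63367491 241.29123173]] [[288.47139786 268.346752  ]
 [288.57934638 270.92288748]
 [288.36243971 265.74592243]]
collar/handle exp [[285.86825302 239.35342816]
 [284.77109481 227.97669355]]
```

Run:
```python
from h import *
im=cv2.imread("pics/side0.png");hsv=cv2.cvtColor(im,cv2.COLOR_BGR2HSV)
m=cv2.inRange(hsv,(4,170,130),(17,255,255)); k=np.zeros_like(m);k[235:275,265:315]=m[235:275,265:315]
n,l,s,ce=cv2.connectedComponentsWithStats(k)
r=[ce[i] for i in range(1,n) if s[i,4]>8]; print(r,[s[i].tolist() for i in range(1,n)])
tp=[(314.26,242.48),(314.6,250.45)]
for a in tp:
  for b in r: print(a,np.round(b,1),np.round(tri(a,b)[0],1),round(tri(a,b)[1],1))
for x in (467,483): print(proj("side",[[x,-66,106]]),proj("top",[[x,-66,108]]))
```

```text
[array([283.42857143, 252.68571429]), array([291.80555556, 252.27777778])] [[281, 249, 5, 9, 35], [290, 248, 5, 9, 36]]
(314.26, 242.48) [283.4 252.7] [476.2 -66.3 111.9] 12.5
(314.26, 242.48) [291.8 252.3] [485.  -65.2 107.8] 3.7
(314.6, 250.45) [283.4 252.7] [468.6 -65.8 109. ] 3.2
(314.6, 250.45) [291.8 252.3] [477.3 -65.  105.6] 19.5
[[281.89323832 254.06678982]] [[314.57390091 250.52867525]]
[[289.93985655 253.50033895]] [[314.54719432 242.53713766]]
```

Request:
play_rows --motion '[[[0,3,10],[0,0,0]],[[-1,3,15],[0,0,0]],[[0,0,15],[0,0,0]],[[0,0,3],[0,0,0]],[[0,0,0],[0,0,0]]]' --squeeze 120

```text
time_s: 17.52
eef_pos: [476.2, -35.7, 116.1]
ee_rot: [-0.001, 0.0, 1.0, -0.0]
force: [-0.2, 0.2, -0.1]
grip_width: 0.059
```

Run:
```python
from h import *
go([476.5,-35,99],-180)
```

```text
t 17.5 pos [476.2 -35.7 116.1] psi 180.0 zax [-0.002 -0.    -1.   ] F [-0.2  0.2 -0.1] w 0.059 j1 -0.32 j6 2.82
 target [476.5 -35.   99. ]  tool shift [-0.3  0.7 17.1] len 17
 turn [-0.  -0.1 -0. ]  shift after turn [-0.3  0.7 17.1]
```

Request:
play_rows --motion '[[[0,0.5,3],[0,0,0]],[[0,0,3],[0,0,0]],[[0,0,2.5],[0,0,0]],[[0,0,2.5],[0,0,0]]]'

```text
time_s: 17.85
eef_pos: [476.9, -35.1, 106.2]
ee_rot: [0.001, 0.0, 1.0, -0.001]
force: [0.2, -2.4, 1.1]
grip_width: 0.055
```

Request:
play_rows --motion '[[[0,0,2.5],[0,0,0]],[[0,0,2.5],[0,0,0]],[[0,0,1],[0,0,0]],[[0,0,0.5],[0,0,0]]]'

```text
time_s: 18.18
eef_pos: [476.6, -34.7, 99.2]
ee_rot: [0.0, 0.0, 1.0, -0.0]
force: [0.4, 0.9, 1.9]
grip_width: 0.055
```

Run:
```python
from h import *
go([476.5,-35,99],-180)
```

```text
t 18.2 pos [476.6 -34.7  99.2] psi 180.0 zax [ 0.    -0.001 -1.   ] F [0.4 0.9 1.9] w 0.055 j1 -0.32 j6 2.82
 target [476.5 -35.   99. ]  tool shift [ 0.1 -0.3  0.2] len 0
 turn [-0.  0. -0.]  shift after turn [ 0.1 -0.3  0.2]
```

Request:
play_rows --motion '[[[0,0,1.5],[0,0,0]],[[0,0,1],[0,0,0]],[[0,0,0],[0,0,0]]]'

```text
time_s: 18.43
eef_pos: [477.5, -35.0, 98.1]
ee_rot: [0.001, 0.0, 1.0, -0.001]
force: [-0.3, -0.2, 12.2]
grip_width: 0.055
```

Run:
```python
from h import *
s,_=st()
S=snap("side"); x,y=proj("side",[475,-80,100])[0].astype(int); print(x,y)
cv2.imwrite("pics/s5.png",cv2.resize(S[y-60:y+60,x-60:x+60,::-1],(480,480),interpolation=3))
p=proj("side",[[476.5,-65.5-83,93],[476.5,-65.5-83,107],[476.5,-65.5-16,107]]); print((p-[x-60,y-60])*4)
```

```text
t 18.4 pos [477.5 -35.   98.1] psi 180.0 zax [ 0.003 -0.002 -1.   ] F [-0.3 -0.2 12.2] w 0.055 j1 -0.32 j6 2.82
286 260
[[255.29631603 358.97907404]
 [254.51074502 339.86315242]
 [244.76983832 236.31282381]]
```

View pics/s5.png

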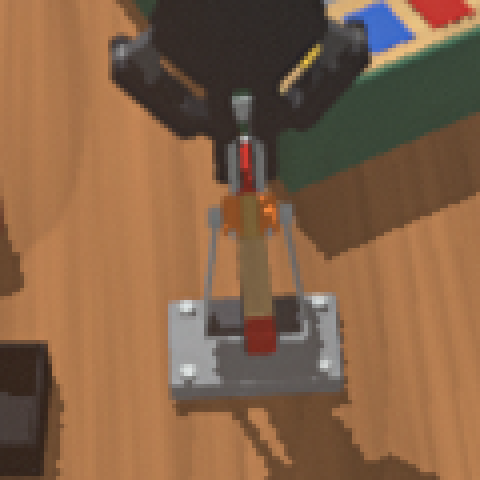

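The red tool's collar sits between the rollers, level, with 12 N against the seat, so it's home. Let go and move round to the handle.

Request:
play_rows --motion '[[[0,0,-1],[0,0,0]],[[0,0,0],[0,0,0]],[[0,0,0],[0,0,0]],[[0,0,0],[0,0,0]],[[0,0,-20],[0,0,0]],[[0,0,-20],[0,0,0]],[[0,-20,0],[0,0,0]],[[0,-20,0],[0,0,0]],[[0,-20,0],[0,0,0]],[[0,-20,0],[0,0,0]],[[0,0,0],[0,0,0]]]' --fingers 28

```text
time_s: 19.4
eef_pos: [476.4, -117.3, 137.6]
ee_rot: [0.0, 0.001, 1.0, -0.001]
force: [-0.5, 1.2, 0.1]
grip_width: 0.329
```

Run:
```python
from h import *
# handle centre x=-50 -> y=-65.5-50
go([477,-116,99],-180)
S=snap("side"); x,y=proj("side",[475,-80,100])[0].astype(int)
cv2.imwrite("pics/s6.png",cv2.resize(S[y-60:y+60,x-60:x+60,::-1],(480,480),interpolation=3))
```

```text
t 19.4 pos [ 476.4 -117.3  137.6] psi 179.8 zax [ 0.    -0.001 -1.   ] F [-0.5  1.2  0.1] w 0.329 j1 -0.48 j6 2.67
 target [ 477 -116   99]  tool shift [-0.6  1.3 38.6] len 39
 turn [-0.1  0.  -0.2]  shift after turn [-0.6  1.3 38.6]
```

View pics/s6.png

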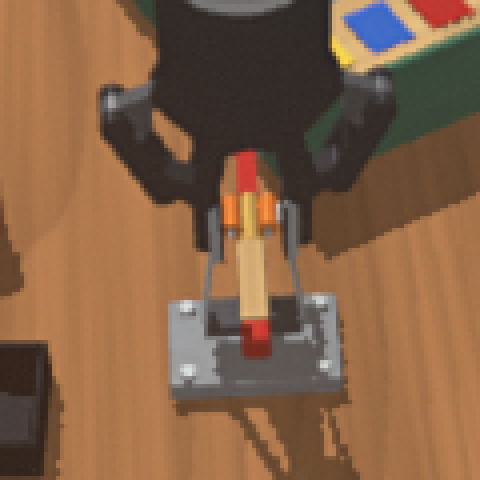

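Request:
play_rows --motion '[[[-0.5,10,0],[0,0,0]],[[0,10,8],[0,0,0]],[[0,0,14],[0,0,0]],[[0,0,10],[0,0,0]],[[0,0,4.5],[0,0,0]],[[0,0,0],[0,0,0]]]'

```text
time_s: 19.95
eef_pos: [476.4, -93.7, 100.1]
ee_rot: [-0.001, -0.0, 1.0, 0.0]
force: [-0.2, 0.4, -0.4]
grip_width: 0.328
```

Request:
play_rows --motion '[[[0,0,0],[0,0,0]],[[0,0,0],[0,0,0]],[[0,0,0],[0,0,0]],[[0,0,0],[0,0,0]],[[0,0,0],[0,0,0]]]' --fingers 0 --squeeze 120

```text
time_s: 20.37
eef_pos: [477.1, -94.8, 101.7]
ee_rot: [0.0, 0.0, 1.0, -0.0]
force: [-0.3, 1.1, 2.3]
grip_width: 0.104
```

Run:
```python
from h import *
go([477,-97.5,101],-180)
```

```text
t 20.4 pos [477.1 -94.8 101.7] psi 180.0 zax [ 0.001 -0.001 -1.   ] F [-0.3  1.1  2.3] w 0.104 j1 -0.44 j6 2.71
 target [477.  -97.5 101. ]  tool shift [ 0.1 -2.7  0.7] len 3
 turn [-0.1  0.  -0. ]  shift after turn [ 0.1 -2.7  0.7]
```

Request:
play_rows --motion '[[[0,0,-4],[0,0,0]],[[0,0,-6],[0,0,0]],[[0,0,-8],[0,0,0]],[[0,0,-15],[0,0,0]],[[0,0,-22],[0,0,0]],[[0,0,-25],[0,0,0]],[[0,0,0],[0,0,-6.9]],[[0,0,0],[0,0,-6.9]],[[0,0,0],[0,0,-6.9]],[[0,0,0],[0,0,-6.9]],[[0,0,0],[0,0,-6.9]],[[0,0,0],[0,0,-6.9]],[[0,0,0],[0,0,-6.9]],[[0,0,0],[0,0,-6.9]],[[0,0,0],[0,0,-6.9]],[[0,0,0],[0,0,-6.9]],[[0,0,0],[0,0,-6.9]],[[0,0,0],[0,0,-6.9]],[[0,0,0],[0,0,-6.9]],[[0,0,0],[0,0,-6.9]]]'

```text
time_s: 22.03
eef_pos: [477.2, -94.9, 182.3]
ee_rot: [0.0, 0.748, -0.663, 0.001]
force: [0.6, 0.8, -1.5]
grip_width: 0.106
```

Request:
play_rows --motion '[[[0,0,0],[0,0,-6.9]],[[0,0,0],[0,0,-6.9]],[[0,0,0],[0,0,-6.9]],[[0,0,0],[0,0,-6.9]],[[0,0,0],[0,0,-6.9]],[[0,0,0],[0,0,-6.9]],[[0,0,0],[0,0,-6.9]],[[0,0,0],[0,0,-6.9]],[[0,0,0],[0,0,-6.9]],[[0,0,0],[0,0,-6.9]],[[0,0,0],[0,0,-6.9]],[[0,0,0],[0,0,-6.9]],[[0,0,0],[0,0,-6.9]],[[0,0,0],[0,0,-6.9]],[[0,0,0],[0,0,-6.9]],[[0,0,0],[0,0,-5]]]'

```text
time_s: 23.37
eef_pos: [477.1, -94.9, 182.3]
ee_rot: [0.001, 0.975, 0.22, 0.0]
force: [-0.6, -0.6, 0.3]
grip_width: 0.103
```

```bash
cat >> h.py <<'E'
CH=[np.array([524.2,219.7]),25.1]
def chest(x,y,z):
    a=np.radians(CH[1]); ex=np.array([np.cos(a),np.sin(a)]); return np.r_[CH[0]+x*ex+y*np.array([-ex[1],ex[0]]),z]
E
python3 - <<'E'
from h import *
T=snap("top")
for c in LIM:
    b=blobs("top",T,c,(80,140,300,300),20)
    for k in b[:3]: print(c,k[0],np.round(k[1],1),np.round(atz("top",k[1],58.5),1),k[3])
x=[26,-14,-54]
print([np.round(chest(v,-107.5,58),1) for v in x])
go(chest(26,58,120),25.1)
cv2.imwrite("pics/top3.png",cv2.resize(T[140:310,80:300,::-1],None,fx=3,fy=3,interpolation=3))
E
```

```text
red 189 [218.  193.1] [596.7 135.9  58.5] [209 185  19  17]
blue 192 [226.  210.1] [560.3 118.3  58.5] [217 202  19  17]
yellow 226 [233.9 226.9] [524.5 101.1  58.5] [224 218  21  19]
[array([593.3, 133.4,  58. ]), array([557.1, 116.4,  58. ]), array([520.9,  99.4,  58. ])]
t 23.4 pos [477.1 -94.9 182.3] psi 25.6 zax [ 0.001 -0.001 -1.   ] F [-1.1 -0.1 -0.4] w 0.105 j1 -0.44 j6 -0.88
 target [523.1 283.3 120. ]  tool shift [ 205.  -321.1   61.8] len 386
 turn [ 0.1 -0.   0.5]  shift after turn [ 202.1 -322.9   62.3]
```

View pics/top3.png

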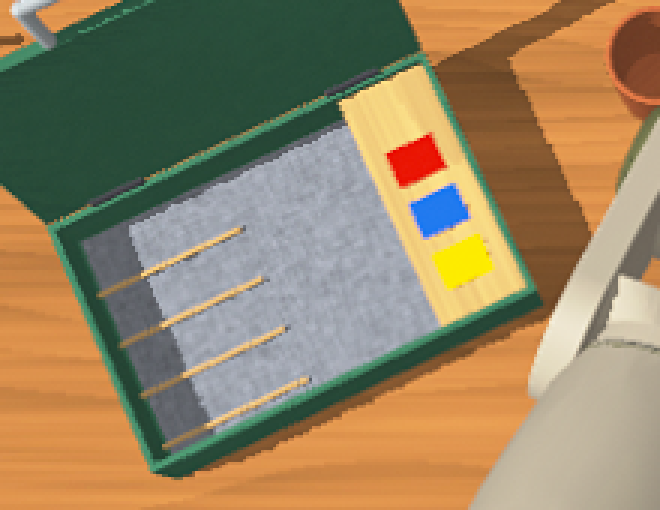

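```bash
sed -i 's/^CH=.*/CH=[np.array([527.8,221.5]),25.4]/' h.py
python3 - <<'E'
from h import *
go(chest(26,58,120),25.4)
E
```

```text
t 23.4 pos [477.1 -94.9 182.3] psi 25.6 zax [ 0.001 -0.001 -1.   ] F [-1.1 -0.1 -0.4] w 0.105 j1 -0.44 j6 -0.88
 target [526.4 285.  120. ]  tool shift [ 208.7 -321.3   61.8] len 388
 turn [ 0.1 -0.   0.2]  shift after turn [ 207.5 -322.1   62.3]
```

Request:
play_rows --motion '[[[7,-10,0],[0,0,0]],[[14,-22,0],[0,0,0]],[[14,-22,0],[0,0,0]],[[14,-22,0],[0,0,0]],[[14,-22,0],[0,0,0]],[[14,-22,0],[0,0,0]],[[14,-22,0],[0,0,0]],[[14,-22,0],[0,0,0]],[[14,-22,0],[0,0,0]],[[14,-22,0],[0,0,0]],[[14,-22,0],[0,0,0]],[[14,-22,0],[0,0,0]],[[14,-22,0],[0,0,0]],[[14,-22,0],[0,0,0]],[[14,-22,8],[0,0,0]],[[6,-4,18],[0,0,0]],[[0,0,18],[0,0,0]],[[0,0,18],[0,0,0]],[[0,0,0],[0,0,0]]]'

```text
time_s: 25.0
eef_pos: [528.4, 285.2, 116.2]
ee_rot: [0.001, 0.976, 0.216, -0.003]
force: [-0.8, -0.9, -1.3]
grip_width: 0.106
```

Run:
```python
from h import *
go(chest(26,58,33),25.4)
```

```text
t 25.0 pos [528.4 285.2 116.2] psi 25.0 zax [-0.005 -0.002 -1.   ] F [-0.8 -0.9 -1.3] w 0.106 j1 0.30 j6 -0.14
 target [526.4 285.   33. ]  tool shift [-1.4 -0.7 83.2] len 83
 turn [ 0.   0.3 -0.4]  shift after turn [-1.8 -0.7 83.2]
```

Request:
play_rows --motion '[[[-0.7,0,15],[0,0,0]],[[-0.7,0,18],[0,0,0]],[[0,0,18],[0,0,0]],[[0,0,16],[0,0,0]],[[0,0,10],[0,0,0]],[[0,0,6],[0,0,0]],[[0,0,0],[0,0,0]]]'

```text
time_s: 25.58
eef_pos: [528.5, 284.7, 35.9]
ee_rot: [0.0, 0.976, 0.217, -0.0]
force: [0.3, -0.4, -0.6]
grip_width: 0.101
```

Run:
```python
from h import *
go(chest(26,-20,33),25.4)
T=snap("top"); u=proj("top",chest(26,-20,20))[0].astype(int)
cv2.imwrite("pics/top4.png",cv2.resize(T[u[1]-65:u[1]+65,u[0]-75:u[0]+75,::-1],None,fx=4,fy=4,interpolation=3))
```

```text
t 25.6 pos [528.5 284.7  35.9] psi 25.0 zax [-0.001 -0.001 -1.   ] F [ 0.3 -0.4 -0.6] w 0.101 j1 0.30 j6 -0.14
 target [559.9 214.6  33. ]  tool shift [-1.3 76.8  2.9] len 77
 turn [ 0.   0.1 -0.4]  shift after turn [-1.8 76.8  2.9]
```

View pics/top4.png

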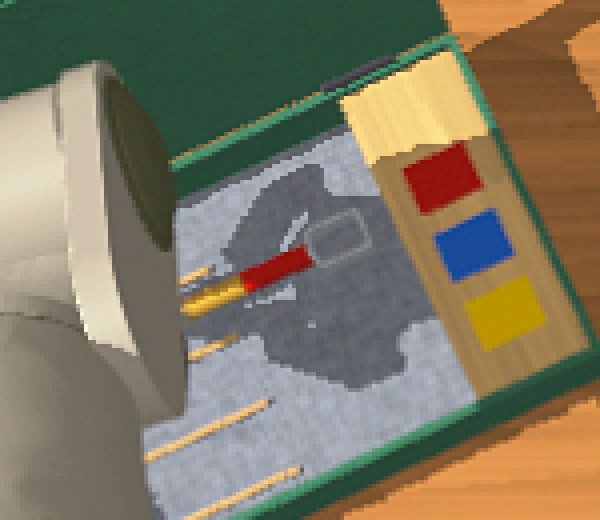

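Request:
play_rows --motion '[[[-0.5,10,1],[0,0,0]],[[-0.5,12,1],[0,0,0]],[[0,12,0],[0,0,0]],[[0,12,0],[0,0,0]],[[0,12,0],[0,0,0]],[[0,10,0],[0,0,0]],[[0,6,0],[0,0,0]],[[0,2,0],[0,0,0]],[[0,0,0],[0,0,0]]]'

```text
time_s: 26.38
eef_pos: [560.0, 215.2, 34.1]
ee_rot: [0.0, 0.976, 0.217, -0.0]
force: [0.1, 0.1, -1.1]
grip_width: 0.103
```

Run:
```python
from h import *
go(chest(26,-22,28.5),25.4)
```

```text
t 26.4 pos [560.  215.2  34.1] psi 25.0 zax [-0.    -0.001 -1.   ] F [ 0.1  0.1 -1.1] w 0.103 j1 0.17 j6 -0.26
 target [560.7 212.8  28.5]  tool shift [-0.4  2.5  5.6] len 6
 turn [ 0.   0.  -0.4]  shift after turn [-0.4  2.5  5.6]
```

Request:
play_rows --motion '[[[0,1,2],[0,0,0]],[[0,0.5,2],[0,0,0]],[[0,0,1],[0,0,0]],[[0,0,0.5],[0,0,0]],[[0,0,0],[0,0,0]]]'

```text
time_s: 26.8
eef_pos: [560.3, 214.6, 29.1]
ee_rot: [0.0, 0.976, 0.217, -0.0]
force: [-3.0, -0.5, 4.9]
grip_width: 0.099
```

Request:
play_rows --motion '[[[0,0,0],[0,0,0]],[[0,0,0],[0,0,0]],[[0,0,0],[0,0,0]],[[0,0,0],[0,0,0]],[[0,0,-10],[0,0,0]],[[0,0,-20],[0,0,0]],[[0,0,-25],[0,0,0]],[[0,0,-25],[0,0,0]],[[0,0,-25],[0,0,0]],[[0,0,-25],[0,0,0]],[[0,0,-20],[0,0,0]],[[0,0,0],[0,0,0]]]' --fingers 24

```text
time_s: 27.8
eef_pos: [562.0, 214.7, 183.9]
ee_rot: [0.001, 0.976, 0.217, 0.004]
force: [0.2, 0.6, -0.6]
grip_width: 0.282
```

Run:
```python
from h import *
T=snap("top")
for b in blobs("top",T,"red",(80,140,300,310),8): print(b[0],np.round(b[1],1),np.round(atz("top",b[1],32),1))
print(proj("top",[chest(26,-50+83-4,34),chest(26,-50-45,32)]))
for c in("blue","yellow"):
    for x in blobs("top",T,c,(380,190,470,320))[:2]: print(c,x[0],np.round(x[1],1),np.round(atz("top",x[1],24),1))
go([474,-304.5,100],-180)
```

```text
190 [218.  193.1] [603.3 140.1  32. ]
12 [203.9 204.8] [577.8 169.7  32. ]
[[161.54552278 222.71367421]
 [214.78050775 198.28654234]]
blue 88 [424.4 253. ] [ 473.7 -299.8   24. ]
yellow 73 [428.4 284.5] [ 406.5 -306.    24. ]
t 27.9 pos [561.2 214.5 181.3] psi 25.1 zax [ 0.005  0.    -1.   ] F [ 0.5  0.2 -0.4] w 0.284 j1 0.17 j6 -0.27
 target [ 474.  -304.5  100. ]  tool shift [-299.3  433.    80.9] len 533
 turn [ 4.000e-01  1.000e-01 -1.549e+02]  shift after turn [  87.2 -519.    81.3]
```

Request:
play_rows --motion '[[[-8,12,0],[0,0,0]],[[-15,22,0],[0,0,0]],[[-15,22,0],[0,0,0]],[[-15,22,0],[0,0,0]],[[-15,22,0],[0,0,0]],[[-15,22,0],[0,0,0]],[[-15,22,0],[0,0,0]],[[-15,22,0],[0,0,0]],[[-15,22,0],[0,0,0]],[[-15,22,0],[0,0,0]],[[-15,22,0],[0,0,0]],[[-15,22,0],[0,0,0]],[[-15,22,0],[0,0,0]],[[-15,22,0],[0,0,0]],[[-15,22,0],[0,0,0]],[[-15,22,0],[0,0,0]],[[-15,22,0],[0,0,0]],[[-15,22,0],[0,0,0]],[[-15,22,0],[0,0,0]],[[-15,22,0],[0,0,0]]]'

```text
time_s: 29.52
eef_pos: [475.8, -300.6, 177.8]
ee_rot: [-0.001, 0.976, 0.217, -0.001]
force: [1.3, -0.7, -0.3]
grip_width: 0.279
```

Request:
play_rows --motion '[[[0,0,0],[0,0,6.9]],[[0,0,0],[0,0,6.9]],[[0,0,0],[0,0,6.9]],[[0,0,0],[0,0,6.9]],[[0,0,0],[0,0,6.9]],[[0,0,0],[0,0,6.9]],[[0,0,0],[0,0,6.9]],[[0,0,0],[0,0,6.9]],[[0,0,0],[0,0,6.9]],[[0,0,0],[0,0,6.9]],[[0,0,0],[0,0,6.9]],[[0,0,0],[0,0,6.9]],[[0,0,0],[0,0,6.9]],[[0,0,0],[0,0,6.9]],[[0,0,0],[0,0,6.9]],[[0,0,0],[0,0,6.9]],[[0,0,0],[0,0,6.9]],[[0,0,0],[0,0,6.9]],[[0,0,0],[0,0,6.9]],[[0,0,0],[0,0,6.9]]]' --fingers 26

```text
time_s: 31.18
eef_pos: [476.2, -299.3, 177.8]
ee_rot: [-0.001, -0.55, 0.835, 0.001]
force: [0.4, 0.1, -0.3]
grip_width: 0.307
```

Request:
play_rows --motion '[[[0,0,0],[0,0,6.9]],[[0,0,0],[0,0,6.9]],[[0,0,0],[0,0,6.9]],[[0,0,0],[0,0,6.9]],[[0,0,0],[0,0,6.9]],[[0,0,0],[0,0,6.9]],[[0,0,0],[0,0,6.9]],[[0,0,0],[0,0,6.9]],[[0,0,0],[0,0,6.9]],[[0,0,0],[0,0,4.4]]]'

```text
time_s: 32.02
eef_pos: [476.2, -299.3, 177.8]
ee_rot: [-0.001, -0.002, 1.0, 0.0]
force: [-0.1, 0.3, -0.7]
grip_width: 0.306
```

Run:
```python
from h import *
S=snap("side"); T=snap("top","top5.png")
for c in("blue","yellow"):
    for n,I,bx in(("top",T,(380,190,470,320)),("side",S,(230,340,370,415))):
        for x in blobs(n,I,c,bx)[:2]: print(c,n,x[0],np.round(x[1],1),np.round(atz(n,x[1],24),1),x[2])
go([475.5,-304.6,45],-179.5)
```

```text
blue side 67 [297.8 378.1] [ 478.2 -300.    24. ] [0.11218197 0.9936877 ]
t 32.1 pos [ 476.3 -299.3  177.9] psi -179.5 zax [-0.002  0.001 -1.   ] F [ 0.7  0.2 -1. ] w 0.301 j1 -0.77 j6 2.36
 target [ 475.5 -304.6   45. ]  tool shift [  0.7  -5.4 132.9] len 133
 turn [ 0.  -0.1  0. ]  shift after turn [  0.9  -5.3 132.9]
```

Request:
play_rows --motion '[[[0,-2.5,20],[0,0,0]],[[0,-2.5,22],[0,0,0]],[[0,0,22],[0,0,0]],[[0,0,22],[0,0,0]],[[0,0,22],[0,0,0]],[[0,0,20],[0,0,0]],[[0,0,15],[0,0,0]],[[0,0,12],[0,0,0]],[[0,0,5],[0,0,0]],[[0,0,0],[0,0,0]]]'

```text
time_s: 32.95
eef_pos: [476.7, -304.2, 17.9]
ee_rot: [-0.001, -0.006, 1.0, 0.0]
force: [-0.5, -0.2, -0.4]
grip_width: 0.308
```

Request:
play_rows --motion '[[[0,0,0],[0,0,0]],[[0,0,0],[0,0,0]],[[0,0,0],[0,0,0]],[[0,0,0],[0,0,0]],[[0,0,0],[0,0,0]],[[0,0,0],[0,0,0]]]' --fingers 0 --squeeze 120

```text
time_s: 33.45
eef_pos: [477.8, -304.8, 20.1]
ee_rot: [0.001, -0.005, 1.0, -0.001]
force: [-1.4, 0.9, 6.3]
grip_width: 0.055
```

Run:
```python
from h import *
st()
```

```text
t 33.5 pos [ 477.8 -304.8   20.1] psi -179.4 zax [ 0.001 -0.002 -1.   ] F [-1.4  0.9  6.3] w 0.055 j1 -0.77 j6 2.36
```

Request:
play_rows --motion '[[[0,0,-2],[0,0,0]],[[0,0,-2],[0,0,0]],[[0,5,-1],[0,0,0]],[[0,10,0],[0,0,0]],[[0,12,0],[0,0,0]],[[0,12,0],[0,0,0]],[[0,12,0],[0,0,0]],[[0,12,0],[0,0,0]],[[0,12,0],[0,0,0]],[[0,12,0],[0,0,0]],[[0,12,0],[0,0,0]],[[0,10,0],[0,0,0]],[[0,0,-18],[0,0,0]],[[0,0,-24],[0,0,0]],[[0,0,-24],[0,0,0]],[[0,0,-24],[0,0,0]],[[0,0,-24],[0,0,0]],[[0,0,-21],[0,0,0]],[[0,0,0],[0,0,0]]]'

```text
time_s: 35.03
eef_pos: [477.7, -195.8, 162.8]
ee_rot: [0.003, -0.005, 1.0, -0.002]
force: [1.0, 0.1, -0.0]
grip_width: 0.05
```

```bash
cat >> h.py <<'E'
def ends(z,c):
    "coloured handle end in both views vs where it should be (side, top)"
    S=snap("side");T=snap("top"); s,R=st(); e=s["eef_pos"]
    for n,I in(("side",S),("top",T)):
        q=proj(n,[e+[0,-30.5-78,z],e+[0,-30.5-83,z-7],e+[0,-30.5+5,z]]); x,y=q[0].astype(int)
        for b in blobs(n,I,c,(max(x-14,0),max(y-14,0),x+15,y+15),5)[:2]: print(n,b[0],"seen",np.round(b[1],1),b[3],"exp centre",np.round(q[0],1),"bottom",np.round(q[1],1))
    return S,T
E
python3 - <<'E'
from h import *
go([476.5,-35.5,116],-180)
ends(-1,"blue")
E
```

```text
t 35.0 pos [ 477.7 -195.8  162.8] psi -179.4 zax [ 0.006 -0.005 -1.   ] F [ 1.   0.1 -0. ] w 0.050 j1 -0.62 j6 2.52
 target [476.5 -35.5 116. ]  tool shift [ -0.2 160.5  46.1] len 167
 turn [-0.3  0.3  0.6]  shift after turn [  1.2 160.3  46.8]
t 35.1 pos [ 476.3 -195.   159. ] psi -179.4 zax [ 0.001 -0.001 -1.   ] F [ 1.   0.1 -1.2] w 0.050 j1 -0.62 j6 2.52
```

Request:
play_rows --motion '[[[0,10,0],[0,0,0]],[[0,20,0],[0,0,0]],[[0,20,0],[0,0,0]],[[0,20,0],[0,0,0]],[[0,20,0],[0,0,0]],[[0,20,0],[0,0,0]],[[0,20,0],[0,0,0]],[[0,20,0],[0,0,0]],[[0,9,0],[0,0,0.6]],[[0,0,0],[0,0,0]]]'

```text
time_s: 35.97
eef_pos: [473.7, -33.9, 157.7]
ee_rot: [-0.001, -0.001, 1.0, 0.0]
force: [-0.3, -0.6, -0.2]
grip_width: 0.049
```

Run:
```python
from h import *
go([476.5,-35.5,116],-180)
S,T=ends(-1,"blue")
for c in("blue",): print([(b[0],np.round(b[1],1),b[3]) for b in blobs("side",S,c,(230,180,340,320),4)],[(b[0],np.round(b[1],1),b[3]) for b in blobs("top",T,c,(300,200,420,290),4)])
x,y=proj("side",[475,-80,130])[0].astype(int)
cv2.imwrite("pics/s7.png",cv2.resize(S[y-60:y+60,x-60:x+60,::-1],(480,480),interpolation=3)); print(x,y)
```

```text
t 36.0 pos [473.7 -33.9 157.7] psi -179.9 zax [-0.002  0.    -1.   ] F [-0.3 -0.6 -0.2] w 0.049 j1 -0.32 j6 2.82
 target [476.5 -35.5 116. ]  tool shift [-2.9 -1.6 41.6] len 42
 turn [ 0.  -0.1  0.1]  shift after turn [-2.8 -1.6 41.7]
t 36.1 pos [474.2 -35.9 158. ] psi -180.0 zax [-0.001 -0.    -1.   ] F [ 0.2 -0.2  0.1] w 0.052 j1 -0.32 j6 2.82
top 46 seen [354.8 244. ] [352 241   7   7] exp centre [355.9 242.8] bottom [358.3 243.4]
[(np.int32(101), array([320.1, 206.4]), array([313, 201,  15,  12], dtype=int32)), (np.int32(9), array([284.1, 218.9]), array([284, 215,   2,   8], dtype=int32))] [(np.int32(46), array([354.8, 244. ]), array([352, 241,   7,   7], dtype=int32))]
286 250
```

View pics/s7.png

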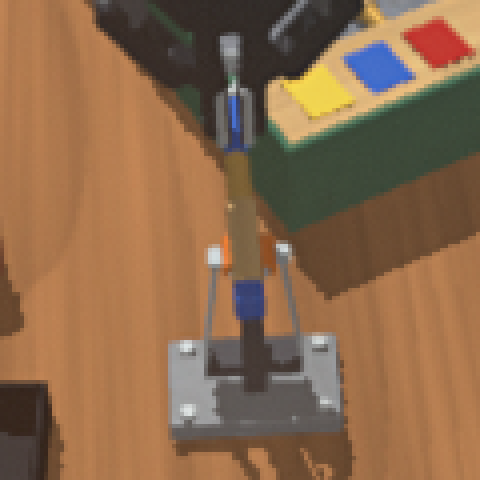

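Request:
play_rows --motion '[[[-1,0,12],[0,0,0]],[[-1.3,0,15],[0,0,0]],[[0,0,12],[0,0,0]],[[0,0,3],[0,0,0]],[[0,0,0],[0,0,0]]]'

```text
time_s: 36.48
eef_pos: [476.6, -36.8, 116.0]
ee_rot: [-0.001, 0.001, 1.0, -0.0]
force: [0.1, 0.4, -0.6]
grip_width: 0.047
```

Run:
```python
from h import *
go([476.5,-36,100.5],-180)
```

```text
t 36.5 pos [476.6 -36.8 116. ] psi 179.9 zax [-0.002 -0.    -1.   ] F [ 0.1  0.4 -0.6] w 0.047 j1 -0.32 j6 2.82
 target [476.5 -36.  100.5]  tool shift [ 0.   0.8 15.5] len 16
 turn [-0.  -0.1 -0.1]  shift after turn [ 0.1  0.8 15.5]
```

Request:
play_rows --motion '[[[0,0.7,3],[0,0,0]],[[0,0,3],[0,0,0]],[[0,0,2.5],[0,0,0]],[[0,0,2.5],[0,0,0]],[[0,0,2.5],[0,0,0]],[[0,0,2],[0,0,0]]]'

```text
time_s: 36.98
eef_pos: [476.9, -35.6, 101.0]
ee_rot: [-0.0, 0.0, 1.0, -0.0]
force: [0.0, 1.6, 3.4]
grip_width: 0.05
```

Request:
play_rows --motion '[[[0,0,1],[0,0,0]],[[0,0,1],[0,0,0]],[[0,0,0],[0,0,0]]]'

```text
time_s: 37.23
eef_pos: [477.1, -35.4, 99.9]
ee_rot: [0.0, 0.0, 1.0, -0.0]
force: [-3.0, 3.1, 9.7]
grip_width: 0.054
```

Request:
play_rows --motion '[[[0,0,1],[0,0,0]],[[0,0,0.5],[0,0,0]],[[0,0,0],[0,0,0]]]'

```text
time_s: 37.48
eef_pos: [477.2, -35.3, 99.1]
ee_rot: [0.001, 0.0, 1.0, -0.0]
force: [-5.4, 4.0, 17.1]
grip_width: 0.052
```

Request:
play_rows --motion '[[[0,0,-1],[0,0,0]],[[0,0,0],[0,0,0]],[[0,0,0],[0,0,0]],[[0,0,0],[0,0,0]],[[0,0,-20],[0,0,0]],[[0,0,-20],[0,0,0]],[[0,-20,0],[0,0,0]],[[0,-20,0],[0,0,0]],[[0,-18,0],[0,0,0]],[[0,0,0],[0,0,0]]]' --fingers 28

```text
time_s: 38.32
eef_pos: [476.9, -96.0, 138.6]
ee_rot: [0.0, 0.001, 1.0, -0.001]
force: [0.3, 0.8, -0.9]
grip_width: 0.325
```

Run:
```python
from h import *
go([477,-96.5,100.5],-180)
S=snap("side","s8full.png");T=snap("top")
print("side",[(b[0],np.round(b[1],1),b[3]) for b in blobs("side",S,"blue",(250,220,312,320),4)],"top",[(b[0],np.round(b[1],1),b[3]) for b in blobs("top",T,"blue",(300,200,420,290),4)])
print("exp end",proj("side",[[476.8,-65.5-78,107],[476.8,-65.5+35,105]]),proj("top",[[476.8,-65.5-78,107]]))
```

```text
t 38.3 pos [476.9 -96.  138.6] psi 179.8 zax [ 0.    -0.001 -1.   ] F [ 0.3  0.8 -0.9] w 0.325 j1 -0.44 j6 2.71
 target [477.  -96.5 100.5]  tool shift [-0.  -0.5 38.1] len 38
 turn [-0.1  0.  -0.2]  shift after turn [-0.1 -0.5 38.1]
side [(np.int32(44), array([287.2, 241.6]), array([285, 235,   5,  13], dtype=int32))] top []
exp end [[289.59704771 282.94772092]
 [285.64692458 241.41333841]] [[353.66516769 245.5916755 ]]
```

Request:
play_rows --motion '[[[0,0,12],[0,0,0]],[[0,0,14],[0,0,0]],[[0,0,9],[0,0,0]],[[0,0,3],[0,0,0]],[[0,0,0],[0,0,0]]]'

```text
time_s: 38.83
eef_pos: [476.6, -93.1, 100.2]
ee_rot: [-0.001, -0.0, 1.0, -0.0]
force: [0.7, -0.2, -0.3]
grip_width: 0.329
```

Request:
play_rows --motion '[[[0,0,0],[0,0,0]],[[0,0,0],[0,0,0]],[[0,0,0],[0,0,0]],[[0,0,0],[0,0,0]],[[0,0,0],[0,0,0]]]' --fingers 0

```text
time_s: 39.25
eef_pos: [477.2, -93.6, 101.3]
ee_rot: [0.001, 0.0, 1.0, -0.0]
force: [-1.1, 1.8, 4.2]
grip_width: 0.103
```

Request:
play_rows --motion '[[[0,0,-4],[0,0,0]],[[0,0,-6],[0,0,0]],[[0,0,-8],[0,0,0]],[[0,0,-15],[0,0,0]],[[0,0,-22],[0,0,0]],[[0,0,-25],[0,0,0]],[[0,0,0],[0,0,-6.9]],[[0,0,0],[0,0,-6.9]],[[0,0,0],[0,0,-6.9]],[[0,0,0],[0,0,-6.9]],[[0,0,0],[0,0,-6.9]],[[0,0,0],[0,0,-6.9]],[[0,0,0],[0,0,-6.9]],[[0,0,0],[0,0,-6.9]],[[0,0,0],[0,0,-6.9]],[[0,0,0],[0,0,-6.9]],[[0,0,0],[0,0,-6.9]],[[0,0,0],[0,0,-6.9]],[[0,0,0],[0,0,-6.9]],[[0,0,0],[0,0,-6.9]]]'

```text
time_s: 40.92
eef_pos: [477.0, -93.8, 181.7]
ee_rot: [0.0, 0.748, -0.663, 0.001]
force: [-0.9, 0.4, 0.2]
grip_width: 0.106
```

Request:
play_rows --motion '[[[0,0,0],[0,0,-6.9]],[[0,0,0],[0,0,-6.9]],[[0,0,0],[0,0,-6.9]],[[0,0,0],[0,0,-6.9]],[[0,0,0],[0,0,-6.9]],[[0,0,0],[0,0,-6.9]],[[0,0,0],[0,0,-6.9]],[[0,0,0],[0,0,-6.9]],[[0,0,0],[0,0,-6.9]],[[0,0,0],[0,0,-6.9]],[[0,0,0],[0,0,-6.9]],[[0,0,0],[0,0,-6.9]],[[0,0,0],[0,0,-6.9]],[[0,0,0],[0,0,-6.9]],[[0,0,0],[0,0,-6.9]],[[0,0,0],[0,0,-5.2]]]'

```text
time_s: 42.25
eef_pos: [477.0, -93.8, 181.7]
ee_rot: [0.001, 0.975, 0.222, 0.0]
force: [-1.0, -0.6, -0.6]
grip_width: 0.107
```

Run:
```python
from h import *
go(chest(-14,58,116),25.4)
S=snap("side")
print("side",[(b[0],np.round(b[1],1),b[3]) for b in blobs("side",S,"blue",(240,180,400,330),4)])
```

```text
t 42.2 pos [477.  -93.8 181.7] psi 25.6 zax [ 0.001 -0.001 -1.   ] F [-1.  -0.6 -0.6] w 0.107 j1 -0.44 j6 -0.88
 target [490.3 267.9 116. ]  tool shift [ 168.3 -320.4   65.3] len 368
 turn [ 0.1 -0.   0.2]  shift after turn [ 167.1 -321.    65.7]
side [(np.int32(102), array([320.3, 206.5]), array([313, 201,  16,  12], dtype=int32)), (np.int32(4), array([298.5, 251.5]), array([298, 251,   2,   2], dtype=int32))]
```

Request:
play_rows --motion '[[[5.5,-10,0],[0,0,0]],[[11.5,-22,0],[0,0,0]],[[11.5,-22,0],[0,0,0]],[[11.5,-22,0],[0,0,0]],[[11.5,-22,0],[0,0,0]],[[11.5,-22,0],[0,0,0]],[[11.5,-22,0],[0,0,0]],[[11.5,-22,0],[0,0,0]],[[11.5,-22,0],[0,0,0]],[[11.5,-22,0],[0,0,0]],[[11.5,-22,0],[0,0,0]],[[11.5,-22,0],[0,0,0]],[[11.5,-22,0],[0,0,0]],[[11.5,-22,0],[0,0,0]],[[11.5,-22,10],[0,0,0]],[[0,-1,20],[0,0,0]],[[0,0,20],[0,0,0]],[[0,0,15],[0,0,0]],[[0,0,0],[0,0,0]]]'

```text
time_s: 43.88
eef_pos: [489.4, 266.2, 113.0]
ee_rot: [0.001, 0.976, 0.218, -0.003]
force: [0.1, -0.2, -1.5]
grip_width: 0.11
```

Run:
```python
from h import *
go(chest(-14,58,34.5),25.4)
T=snap("top")
for b in blobs("top",T,"blue",(80,140,300,310),8)[:3]: print(b[0],np.round(b[1],1),b[3],np.round(atz("top",b[1],114),1))
q=chest(-14,58-28-35,119); print("exp neck",q,proj("top",q))
```

```text
t 43.9 pos [489.4 266.2 113. ] psi 25.1 zax [-0.005 -0.002 -1.   ] F [ 0.1 -0.2 -1.5] w 0.110 j1 0.29 j6 -0.15
 target [490.3 267.9  34.5]  tool shift [ 1.9 -1.1 78.5] len 79
 turn [-0.   0.3 -0.3]  shift after turn [ 1.5 -1.2 78.5]
190 [225.9 210. ] [217 202  19  17] [548.1 110.1 114. ]
101 [175.8 227. ] [166 221  20  12] [514.1 209.2 114. ]
exp neck [517.29798157 210.97823167 119.        ] [[174.376625   224.92285613]]
```

Request:
play_rows --motion '[[[1,0,15],[0,0,0]],[[1,0,18],[0,0,0]],[[0,0,18],[0,0,0]],[[0,0,15],[0,0,0]],[[0,0,8],[0,0,0]],[[0,0,4],[0,0,0]],[[0,0,0],[0,0,0]]]'

```text
time_s: 44.52
eef_pos: [493.3, 266.9, 38.0]
ee_rot: [0.0, 0.976, 0.218, 0.0]
force: [0.5, 0.5, -0.1]
grip_width: 0.105
```

Run:
```python
from h import *
go(chest(-14,-22,34.5),25.4)
T=snap("top"); 
for b in blobs("top",T,"red",(80,140,300,310),8)[:3]: print("red",b[0],np.round(b[1],1),b[3])
for b in blobs("top",T,"blue",(80,140,300,310),8)[:3]: print(b[0],np.round(b[1],1),b[3],np.round(atz("top",b[1],37),1))
q=chest(-14,58-28-35,37); print("exp neck",q,proj("top",q))
```

```text
t 44.5 pos [493.3 266.9  38. ] psi 25.2 zax [ 0.    -0.001 -1.   ] F [ 0.5  0.5 -0.1] w 0.105 j1 0.29 j6 -0.15
 target [524.6 195.6  34.5]  tool shift [-2.1 77.8  3.5] len 78
 turn [ 0.  -0.  -0.2]  shift after turn [-2.3 77.8  3.5]
red 190 [218.  193.1] [209 185  19  17]
red 33 [163.1 223.2] [161 220   6   7]
red 14 [204.1 204.7] [203 203   4   5]
191 [225.9 210. ] [217 202  19  17] [565.2 121.6  37. ]
95 [183.5 231.8] [175 226  19  12] [518.5 210.5  37. ]
exp neck [517.29798157 210.97823167  37.        ] [[183.26306231 232.35893903]]
```

Request:
play_rows --motion '[[[-1,10,1],[0,0,0]],[[-1,12,1],[0,0,0]],[[0,12,0],[0,0,0]],[[0,12,0],[0,0,0]],[[0,12,0],[0,0,0]],[[0,10,1],[0,0,0]],[[0,6,0],[0,0,0]],[[0,2,0],[0,0,0]],[[0,0,0],[0,0,0]]]'

```text
time_s: 45.32
eef_pos: [523.9, 196.7, 34.5]
ee_rot: [0.0, 0.976, 0.218, -0.0]
force: [0.4, -0.3, -0.6]
grip_width: 0.105
```

Request:
play_rows --motion '[[[0,1,2],[0,0,0]],[[0,0.5,2],[0,0,0]],[[0,0,1.5],[0,0,0]],[[0,0,0.5],[0,0,0]],[[0,0,0],[0,0,0]]]'

```text
time_s: 45.73
eef_pos: [524.3, 196.1, 29.0]
ee_rot: [0.0, 0.976, 0.219, -0.0]
force: [-2.8, -0.6, 5.6]
grip_width: 0.104
```

Run:
```python
from h import *
go(chest(-14,-22,28),25.4)
```

```text
t 45.7 pos [524.3 196.1  29. ] psi 25.3 zax [ 0.    -0.001 -1.   ] F [-2.8 -0.6  5.6] w 0.104 j1 0.15 j6 -0.29
 target [524.6 195.6  28. ]  tool shift [0.1 0.6 1. ] len 1
 turn [ 0.   0.  -0.1]  shift after turn [0.1 0.6 1. ]
```

Seated on the floor with 5.6 N. Release, then on to yellow.

Request:
play_rows --motion '[[[0,0,0],[0,0,0]],[[0,0,0],[0,0,0]],[[0,0,0],[0,0,0]],[[0,0,0],[0,0,0]],[[0,0,-10],[0,0,0]],[[0,0,-20],[0,0,0]],[[0,0,-25],[0,0,0]],[[0,0,-25],[0,0,0]],[[0,0,-25],[0,0,0]],[[0,0,-25],[0,0,0]],[[0,0,-20],[0,0,0]],[[0,0,0],[0,0,0]]]' --fingers 24

```text
time_s: 46.73
eef_pos: [525.9, 196.2, 183.6]
ee_rot: [0.001, 0.976, 0.219, 0.004]
force: [0.4, -0.1, 0.8]
grip_width: 0.286
```

Run:
```python
from h import *
T=snap("top")
for c in("red","blue"):
    for b in blobs("top",T,c,(80,140,300,310),5): print(c,b[0],np.round(b[1],1),b[3])
S=snap("side")
for n,I,bx in(("top",T,(380,190,480,340)),("side",S,(200,320,400,450))):
    for x in blobs(n,I,"yellow",bx)[:3]: print("yellow",n,x[0],np.round(x[1],1),np.round(atz(n,x[1],24),1),x[2],x[3])
go([408,-310.5,177],-180)
```

```text
red 189 [218.  193.1] [209 185  19  17]
red 14 [204.1 204.7] [203 203   4   5]
blue 193 [226. 210.] [217 202  19  17]
blue 18 [211.4 221.2] [210 219   4   6]
yellow top 74 [428.3 284.5] [ 406.4 -305.8   24. ] [0.9999943  0.00338232] [419 282  19   5]
t 46.8 pos [524.4 195.9 179.4] psi 25.3 zax [ 0.001 -0.001 -1.   ] F [-0.1  0.7 -0.5] w 0.283 j1 0.15 j6 -0.29
 target [ 408.  -310.5  177. ]  tool shift [-321.5  408.2    2.5] len 520
 turn [ 1.000e-01  1.000e-01 -1.547e+02]  shift after turn [ 116.4 -506.4    2.4]
```

Request:
play_rows --motion '[[[-8,10,0],[0,0,0]],[[-16.5,21,0],[0,0,0]],[[-16.5,21,0],[0,0,0]],[[-16.5,21,0],[0,0,0]],[[-16.5,21,0],[0,0,0]],[[-16.5,21,0],[0,0,0]],[[-16.5,21,0],[0,0,0]],[[-16.5,21,0],[0,0,0]],[[-16.5,21,0],[0,0,0]],[[-16.5,21,0],[0,0,0]],[[-16.5,21,0],[0,0,0]],[[-16.5,21,0],[0,0,0]],[[-16.5,21,0],[0,0,0]],[[-16.5,21,0],[0,0,0]],[[-16.5,21,0],[0,0,0]],[[-16.5,21,0],[0,0,0]],[[-16.5,21,0],[0,0,0]],[[-16.5,21,0],[0,0,0]],[[-16.5,21,0],[0,0,0]],[[-16.5,21,0],[0,0,0]]]'

```text
time_s: 48.5
eef_pos: [406.7, -312.4, 177.9]
ee_rot: [-0.001, 0.976, 0.219, -0.001]
force: [0.6, 0.2, -0.1]
grip_width: 0.281
```

Request:
play_rows --motion '[[[0,0,0],[0,0,6.9]],[[0,0,0],[0,0,6.9]],[[0,0,0],[0,0,6.9]],[[0,0,0],[0,0,6.9]],[[0,0,0],[0,0,6.9]],[[0,0,0],[0,0,6.9]],[[0,0,0],[0,0,6.9]],[[0,0,0],[0,0,6.9]],[[0,0,0],[0,0,6.9]],[[0,0,0],[0,0,6.9]],[[0,0,0],[0,0,6.9]],[[0,0,0],[0,0,6.9]],[[0,0,0],[0,0,6.9]],[[0,0,0],[0,0,6.9]],[[0,0,0],[0,0,6.9]],[[0,0,0],[0,0,6.9]],[[0,0,0],[0,0,6.9]],[[0,0,0],[0,0,6.9]],[[0,0,0],[0,0,6.9]],[[0,0,0],[0,0,6.9]]]' --fingers 26

```text
time_s: 50.17
eef_pos: [407.2, -311.1, 177.8]
ee_rot: [-0.0, -0.551, 0.834, 0.001]
force: [0.4, -0.1, -0.6]
grip_width: 0.303
```

Request:
play_rows --motion '[[[0,0,0],[0,0,6.9]],[[0,0,0],[0,0,6.9]],[[0,0,0],[0,0,6.9]],[[0,0,0],[0,0,6.9]],[[0,0,0],[0,0,6.9]],[[0,0,0],[0,0,6.9]],[[0,0,0],[0,0,6.9]],[[0,0,0],[0,0,6.9]],[[0,0,0],[0,0,6.9]],[[0,0,0],[0,0,5.2]]]'

```text
time_s: 51.0
eef_pos: [407.2, -311.1, 177.9]
ee_rot: [-0.001, 0.003, 1.0, 0.001]
force: [0.1, 0.0, 0.2]
grip_width: 0.306
```

Run:
```python
from h import *
S=snap("side")
LIM["yellow"]=((22,140,80),(35,255,255))
for x in blobs("side",S,"yellow",(200,320,400,450))[:3]: print("yellow",x[0],np.round(x[1],1),np.round(atz("side",x[1],24),1),x[2],x[3])
go([408.4,-311,45],-180)
```

```text
yellow 91 [260.9 383.8] [ 411.2 -305.6   24. ] [0.05076165 0.9987108 ] [258 375   6  19]
t 51.0 pos [ 407.2 -311.1  177.9] psi 179.4 zax [-0.002  0.001 -1.   ] F [-0.1  0.  -0.7] w 0.305 j1 -0.88 j6 2.27
 target [ 408.4 -311.    45. ]  tool shift [ -1.4  -0.  132.9] len 133
 turn [ 0.1 -0.1 -0.6]  shift after turn [-1.200e+00  1.000e-01  1.329e+02]
```

Request:
play_rows --motion '[[[-1.4,0,20],[0,0,-0.5]],[[0,0,22],[0,0,0]],[[0,0,22],[0,0,0]],[[0,0,22],[0,0,0]],[[0,0,22],[0,0,0]],[[0,0,20],[0,0,0]],[[0,0,15],[0,0,0]],[[0,0,12],[0,0,0]],[[0,0,5],[0,0,0]],[[0,0,0],[0,0,0]]]'

```text
time_s: 51.88
eef_pos: [408.6, -310.8, 17.6]
ee_rot: [-0.001, -0.005, 1.0, 0.001]
force: [0.7, 0.0, -0.4]
grip_width: 0.309
```

Request:
play_rows --motion '[[[0,0,0],[0,0,0]],[[0,0,0],[0,0,0]],[[0,0,0],[0,0,0]],[[0,0,0],[0,0,0]],[[0,0,0],[0,0,0]],[[0,0,0],[0,0,0]]]' --fingers 0 --squeeze 120

```text
time_s: 52.38
eef_pos: [409.9, -311.7, 19.8]
ee_rot: [0.0, -0.004, 1.0, -0.001]
force: [-2.3, 0.3, 5.9]
grip_width: 0.053
```

Request:
play_rows --motion '[[[0,0,-2],[0,0,0]],[[0,0,-2],[0,0,0]],[[0,5,-1],[0,0,0]],[[0,10,0],[0,0,0]],[[0,12,0],[0,0,0]],[[0,12,0],[0,0,0]],[[0,12,0],[0,0,0]],[[0,12,0],[0,0,0]],[[0,12,0],[0,0,0]],[[0,12,0],[0,0,0]],[[0,12,0],[0,0,0]],[[0,10,0],[0,0,0]],[[0,0,-18],[0,0,0]],[[0,0,-24],[0,0,0]],[[0,0,-24],[0,0,0]],[[0,0,-24],[0,0,0]],[[0,0,-24],[0,0,0]],[[0,0,-21],[0,0,0]],[[0,0,0],[0,0,0]]]'

```text
time_s: 53.97
eef_pos: [410.1, -202.9, 162.5]
ee_rot: [0.003, -0.004, 1.0, -0.003]
force: [0.9, -0.1, -0.9]
grip_width: 0.052
```

Run:
```python
from h import *
go([476.5,-36,158],-180)
```

```text
t 54.0 pos [ 410.1 -202.9  162.5] psi -179.5 zax [ 0.005 -0.005 -1.   ] F [ 0.9 -0.1 -0.9] w 0.052 j1 -0.72 j6 2.42
 target [476.5 -36.  158. ]  tool shift [-67.8 166.3   3.9] len 180
 turn [-0.3  0.3  0.5]  shift after turn [-66.4 166.9   4.5]
```

Request:
play_rows --motion '[[[-4,10,0],[0,0,0]],[[-8,20,0],[0,0,0]],[[-8,20,0],[0,0,0]],[[-8,20,0],[0,0,0]],[[-8,20,0],[0,0,0]],[[-8,20,0],[0,0,0]],[[-8,20,0],[0,0,0]],[[-8,20,0],[0,0,0]],[[-7.5,16,0],[0,0,0.5]],[[0,0,0],[0,0,0]]]'

```text
time_s: 54.8
eef_pos: [474.8, -32.4, 157.2]
ee_rot: [-0.001, -0.001, 1.0, 0.0]
force: [0.4, -0.1, -1.0]
grip_width: 0.048
```

Run:
```python
from h import *
LIM["yellow"]=((22,140,80),(35,255,255))
go([476.5,-36,116],-180)
S,T=ends(-1,"yellow")
x,y=proj("side",[475,-80,130])[0].astype(int)
cv2.imwrite("pics/s9.png",cv2.resize(S[y-60:y+60,x-60:x+60,::-1],(480,480),interpolation=3))
```

```text
t 54.8 pos [474.8 -32.4 157.2] psi -179.9 zax [-0.002  0.001 -1.   ] F [ 0.4 -0.1 -1. ] w 0.048 j1 -0.32 j6 2.82
 target [476.5 -36.  116. ]  tool shift [-1.8 -3.6 41.2] len 41
 turn [ 0.  -0.1  0.1]  shift after turn [-1.7 -3.6 41.2]
t 54.9 pos [474.3 -34.7 157.5] psi -179.9 zax [-0.002 -0.    -1.   ] F [-1.1 -0.  -1.4] w 0.052 j1 -0.32 j6 2.82
side 47 seen [288.2 263.6] [285 260   7   9] exp centre [287.5 265.3] bottom [287.8 269.9]
top 59 seen [353.6 243.5] [350 240   8   8] exp centre [355.3 242.8] bottom [357.6 243.4]
```

View pics/s9.png

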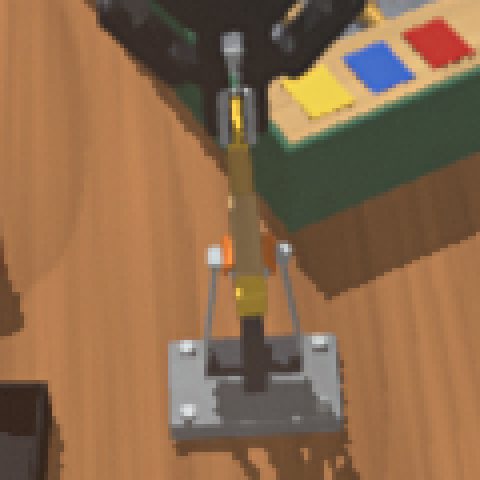

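Request:
play_rows --motion '[[[-1,-1.3,12],[0,0,0]],[[-1,-1.2,15],[0,0,0]],[[0,0,12],[0,0,0]],[[0,0,2.5],[0,0,0]],[[0,0,0],[0,0,0]]]'

```text
time_s: 55.32
eef_pos: [476.2, -38.6, 116.5]
ee_rot: [-0.001, 0.001, 1.0, -0.0]
force: [0.6, -0.5, -0.9]
grip_width: 0.056
```

Run:
```python
from h import *
go([476.7,-37.2,100.5],-180)
```

```text
t 55.3 pos [476.2 -38.6 116.5] psi 179.9 zax [-0.002 -0.    -1.   ] F [ 0.6 -0.5 -0.9] w 0.056 j1 -0.33 j6 2.82
 target [476.7 -37.2 100.5]  tool shift [-0.6  1.4 16. ] len 16
 turn [-0.  -0.1 -0.1]  shift after turn [-0.5  1.4 16. ]
```

Request:
play_rows --motion '[[[-0.3,1.2,3],[0,0,0]],[[0,0,3],[0,0,0]],[[0,0,2.5],[0,0,0]],[[0,0,2.5],[0,0,0]],[[0,0,2.5],[0,0,0]],[[0,0,2.5],[0,0,0]]]'

```text
time_s: 55.82
eef_pos: [477.1, -37.0, 100.9]
ee_rot: [-0.0, 0.0, 1.0, -0.0]
force: [-0.5, -1.0, -0.2]
grip_width: 0.05
```

Request:
play_rows --motion '[[[0,0,1],[0,0,0]],[[0,0,1],[0,0,0]],[[0,0,1.5],[0,0,0]],[[0,0,0],[0,0,0]]]'

```text
time_s: 56.15
eef_pos: [478.1, -37.3, 99.1]
ee_rot: [0.001, 0.0, 1.0, -0.001]
force: [-2.8, 0.1, 14.4]
grip_width: 0.052
```

Request:
play_rows --motion '[[[0,0,-1],[0,0,0]],[[0,0,0],[0,0,0]],[[0,0,0],[0,0,0]],[[0,0,0],[0,0,0]],[[0,0,-20],[0,0,0]],[[0,0,-20],[0,0,0]],[[0,-20,0],[0,0,0]],[[0,-20,0],[0,0,0]],[[0,-17,0],[0,0,0]],[[0,0,0],[0,0,0]]]' --fingers 28

```text
time_s: 56.98
eef_pos: [477.2, -96.2, 138.6]
ee_rot: [0.0, 0.001, 1.0, -0.001]
force: [-0.3, -0.6, -0.2]
grip_width: 0.325
```

Run:
```python
from h import *
LIM["yellow"]=((22,140,80),(35,255,255))
go([477,-95,100.5],-180)
S=snap("side")
print("side",[(b[0],np.round(b[1],1),b[3]) for b in blobs("side",S,"yellow",(250,220,312,320),4)])
print("exp",proj("side",[[476.8,-65.5-80,102],[476.8,-65.5+35,105]]))
```

```text
t 57.0 pos [477.2 -96.2 138.6] psi 179.8 zax [ 0.    -0.001 -1.   ] F [-0.3 -0.6 -0.2] w 0.325 j1 -0.44 j6 2.71
 target [477.  -95.  100.5]  tool shift [ 0.2  1.3 38.1] len 38
 turn [-0.1  0.  -0.2]  shift after turn [ 0.2  1.2 38.1]
side [(np.int32(61), array([287.1, 241.7]), array([285, 236,   5,  13], dtype=int32)), (np.int32(40), array([289.8, 285.3]), array([287, 281,   7,   9], dtype=int32))]
exp [[289.7428974  285.46638377]
 [285.64692458 241.41333841]]
```

Seated and level: neck and handle end both match the home pose within 1.5 px. Take the handle.

Request:
play_rows --motion '[[[0,0,12],[0,0,0]],[[0,0,14],[0,0,0]],[[0,0,9],[0,0,0]],[[0,0,3],[0,0,0]],[[0,0,0],[0,0,0]]]'

```text
time_s: 57.45
eef_pos: [476.9, -93.4, 100.2]
ee_rot: [-0.001, -0.0, 1.0, 0.0]
force: [-0.6, -0.5, 1.3]
grip_width: 0.326
```

Request:
play_rows --motion '[[[0,0,0],[0,0,0]],[[0,0,0],[0,0,0]],[[0,0,0],[0,0,0]],[[0,0,0],[0,0,0]],[[0,0,0],[0,0,0]]]' --fingers 0

```text
time_s: 57.87
eef_pos: [477.4, -94.1, 101.3]
ee_rot: [0.0, 0.0, 1.0, -0.0]
force: [-1.4, 0.9, 5.1]
grip_width: 0.104
```

Request:
play_rows --motion '[[[0,0,-4],[0,0,0]],[[0,0,-6],[0,0,0]],[[0,0,-8],[0,0,0]],[[0,0,-15],[0,0,0]],[[0,0,-22],[0,0,0]],[[0,0,-25],[0,0,0]],[[0,0,0],[0,0,-6.9]],[[0,0,0],[0,0,-6.9]],[[0,0,0],[0,0,-6.9]],[[0,0,0],[0,0,-6.9]],[[0,0,0],[0,0,-6.9]],[[0,0,0],[0,0,-6.9]],[[0,0,0],[0,0,-6.9]],[[0,0,0],[0,0,-6.9]],[[0,0,0],[0,0,-6.9]],[[0,0,0],[0,0,-6.9]],[[0,0,0],[0,0,-6.9]],[[0,0,0],[0,0,-6.9]],[[0,0,0],[0,0,-6.9]],[[0,0,0],[0,0,-6.9]]]'

```text
time_s: 59.53
eef_pos: [477.4, -94.2, 181.7]
ee_rot: [0.0, 0.748, -0.663, 0.001]
force: [0.0, 1.3, -0.0]
grip_width: 0.099
```

Request:
play_rows --motion '[[[0,0,0],[0,0,-6.9]],[[0,0,0],[0,0,-6.9]],[[0,0,0],[0,0,-6.9]],[[0,0,0],[0,0,-6.9]],[[0,0,0],[0,0,-6.9]],[[0,0,0],[0,0,-6.9]],[[0,0,0],[0,0,-6.9]],[[0,0,0],[0,0,-6.9]],[[0,0,0],[0,0,-6.9]],[[0,0,0],[0,0,-6.9]],[[0,0,0],[0,0,-6.9]],[[0,0,0],[0,0,-6.9]],[[0,0,0],[0,0,-6.9]],[[0,0,0],[0,0,-6.9]],[[0,0,0],[0,0,-6.9]],[[0,0,0],[0,0,-5.2]]]'

```text
time_s: 60.87
eef_pos: [477.4, -94.2, 181.7]
ee_rot: [0.001, 0.975, 0.222, 0.0]
force: [0.2, 0.3, -0.5]
grip_width: 0.103
```

Run:
```python
from h import *
go(chest(-54,58,116),25.4)
```

```text
t 60.9 pos [477.4 -94.2 181.7] psi 25.6 zax [ 0.001 -0.001 -1.   ] F [ 0.2  0.3 -0.5] w 0.103 j1 -0.44 j6 -0.88
 target [454.1 250.7 116. ]  tool shift [ 128.2 -321.1   65.3] len 352
 turn [ 0.1 -0.   0.2]  shift after turn [ 127.  -321.5   65.7]
```

Request:
play_rows --motion '[[[4,-10,0],[0,0,0]],[[9,-22,0],[0,0,0]],[[9,-22,0],[0,0,0]],[[9,-22,0],[0,0,0]],[[9,-22,0],[0,0,0]],[[9,-22,0],[0,0,0]],[[9,-22,0],[0,0,0]],[[9,-22,0],[0,0,0]],[[9,-22,0],[0,0,0]],[[9,-22,0],[0,0,0]],[[9,-22,0],[0,0,0]],[[9,-22,0],[0,0,0]],[[9,-22,0],[0,0,0]],[[9,-22,0],[0,0,0]],[[8,-22,10],[0,0,0]],[[0,-2,20],[0,0,0]],[[0,0,20],[0,0,0]],[[0,0,15],[0,0,0]],[[0,0,0],[0,0,0]]]'

```text
time_s: 62.45
eef_pos: [455.4, 250.7, 113.4]
ee_rot: [0.0, 0.976, 0.218, -0.002]
force: [-0.7, -0.5, -0.9]
grip_width: 0.104
```

Run:
```python
from h import *
LIM["yellow"]=((22,160,100),(35,255,255))
go(chest(-54,58,34.5),25.4)
T=snap("top")
for b in blobs("top",T,"yellow",(80,140,300,330),8)[:4]: print(b[0],np.round(b[1],1),b[3])
q=chest(-54,58-28.5-35,119); print("exp neck",q,proj("top",q))
```

```text
t 62.5 pos [455.4 250.7 113.4] psi 25.1 zax [-0.004 -0.002 -1.   ] F [-0.7 -0.5 -0.9] w 0.104 j1 0.28 j6 -0.16
 target [454.1 250.7  34.5]  tool shift [-0.7 -0.6 78.9] len 79
 turn [-0.   0.3 -0.3]  shift after turn [-1.1 -0.6 78.9]
231 [233.9 226.8] [224 218  21  19]
101 [182.  244.3] [173 238  20  13]
31 [198. 211.] [192 208  13   7]
28 [202.2 224.9] [196 222  13   7]
exp neck [481.37903742 193.36915869 119.        ] [[182.62375732 242.83093911]]
```

Request:
play_rows --motion '[[[-1,0,15],[0,0,0]],[[-0.7,0,18],[0,0,0]],[[0,0,18],[0,0,0]],[[0,0,15],[0,0,0]],[[0,0,8],[0,0,0]],[[0,0,4],[0,0,0]],[[0,0,0],[0,0,0]]]'

```text
time_s: 63.08
eef_pos: [455.9, 249.8, 38.0]
ee_rot: [0.0, 0.976, 0.218, 0.0]
force: [-0.5, 0.4, -0.3]
grip_width: 0.102
```

Run:
```python
from h import *
go(chest(-54,-22,34.5),25.4)
```

```text
t 63.1 pos [455.9 249.8  38. ] psi 25.2 zax [ 0.    -0.001 -1.   ] F [-0.5  0.4 -0.3] w 0.102 j1 0.28 j6 -0.16
 target [488.5 178.5  34.5]  tool shift [-0.9 78.4  3.5] len 78
 turn [ 0.  -0.  -0.2]  shift after turn [-1.2 78.4  3.5]
```

Request:
play_rows --motion '[[[-0.5,10,1],[0,0,0]],[[-0.5,12,1],[0,0,0]],[[0,12,0],[0,0,0]],[[0,12,0],[0,0,0]],[[0,12,0],[0,0,0]],[[0,10,1],[0,0,0]],[[0,6,0],[0,0,0]],[[0,2.5,0],[0,0,0]],[[0,0,0],[0,0,0]]]'

```text
time_s: 63.83
eef_pos: [487.6, 179.5, 34.6]
ee_rot: [0.0, 0.976, 0.218, -0.0]
force: [-0.1, 0.5, -0.5]
grip_width: 0.102
```

Request:
play_rows --motion '[[[0,1,2],[0,0,0]],[[0,0.5,2],[0,0,0]],[[0,0,1.5],[0,0,0]],[[0,0,0.5],[0,0,0]],[[0,0,0],[0,0,0]]]'

```text
time_s: 64.25
eef_pos: [487.9, 179.0, 28.9]
ee_rot: [0.0, 0.976, 0.219, -0.0]
force: [-3.3, -0.7, 4.8]
grip_width: 0.101
```

Request:
play_rows --motion '[[[0,0,0],[0,0,0]],[[0,0,0],[0,0,0]],[[0,0,0],[0,0,0]],[[0,0,0],[0,0,0]],[[0,0,-10],[0,0,0]],[[0,0,-20],[0,0,0]],[[0,0,-25],[0,0,0]],[[0,0,-25],[0,0,0]],[[0,0,-25],[0,0,0]],[[0,0,-25],[0,0,0]],[[-10,10,-20],[0,0,0]],[[-15,20,0],[0,0,0]],[[-15,20,0],[0,0,0]],[[-15,20,0],[0,0,0]],[[-15,20,0],[0,0,0]],[[-15,20,0],[0,0,0]],[[-15,20,0],[0,0,0]],[[0,0,0],[0,0,0]]]' --fingers 24

```text
time_s: 65.75
eef_pos: [452.6, 15.6, 179.5]
ee_rot: [0.001, 0.976, 0.217, 0.0]
force: [0.2, -0.0, -0.8]
grip_width: 0.285
```

Run:
```python
from h import *
T=snap("top","top9.png"); S=snap("side","side9.png")
a=cv2.resize(T[140:320,80:280,::-1],None,fx=2.5,fy=2.5,interpolation=3); b=cv2.resize(S[100:280,220:320+0,::-1],None,fx=2.5,fy=2.5,interpolation=3)
cv2.imwrite("pics/c9.png",np.hstack([a,b]))
st()
```

```text
t 65.8 pos [453.1  18.1 179.4] psi 25.2 zax [ 0.001 -0.001 -1.   ] F [0.  0.  0.2] w 0.281 j1 -0.22 j6 -0.66
```

View pics/c9.png

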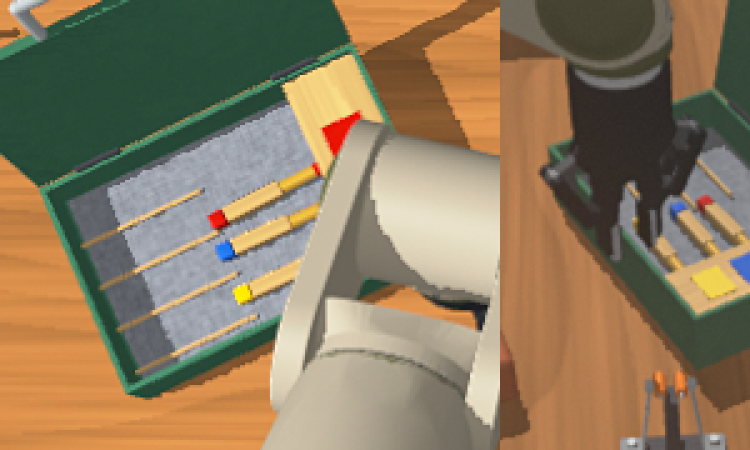

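Run:
```python
from h import *
T=cv2.imread("pics/top9.png")[...,::-1]
LIM["yellow"]=((22,160,100),(35,255,255))
a=np.radians(CH[1]); ex=np.array([np.cos(a),np.sin(a)]); ey=np.array([-ex[1],ex[0]])
for c in LIM:
    for b in blobs("top",T,c,(130,200,225,290),6)[:4]:
        P=atz("top",b[1],32)[:2]-CH[0]; print(c,b[0],np.round(b[1],1),b[3],"chest x,y",np.round([P@ex,P@ey],1))
```

```text
red 37 [166.9 227.5] [164 224   7   8] chest x,y [12.1 23. ]
red 6 [206.2 207.3] [205 206   3   4] chest x,y [ 15.9 -70.3]
blue 43 [169.9 240.2] [166 237   9   7] chest x,y [-15.9  28.2]
yellow 43 [176.9 257.2] [173 254   9   7] chest x,y [-55.7  29.1]
yellow 30 [198.1 211. ] [192 208  13   7] chest x,y [ 16.1 -51.5]
yellow 22 [201.2 225.5] [196 223  11   6] chest x,y [-15.6 -44.8]
```

Run:
```python
from h import *
for n in("top","side"): print(n,np.round(proj(n,[chest(141,-55,289),chest(141,0,289),chest(141,55,289)]),0).tolist())
T=cv2.imread("pics/top9.png");S=cv2.imread("pics/side9.png")
print(go(chest(141,0,340),25.4))
cv2.imwrite("pics/lid9.png",np.hstack([cv2.resize(T[90:210,20:160],None,fx=2.8,fy=2.8),cv2.resize(S[20:140,240:380],None,fx=2.8,fy=2.8)]))
```

```text
top [[144.0, 116.0], [115.0, 129.0], [86.0, 142.0]]
side [[369.0, 87.0], [355.0, 76.0], [341.0, 66.0]]
t 65.8 pos [453.1  18.1 179.4] psi 25.2 zax [ 0.001 -0.001 -1.   ] F [0.  0.  0.2] w 0.281 j1 -0.22 j6 -0.66
 target [655.2 282.  340. ]  tool shift [ 295.2 -152.7 -160.7] len 369
 turn [ 0.1 -0.  -0.2]  shift after turn [ 295.7 -151.7 -160.6]
None
```

View pics/lid9.png

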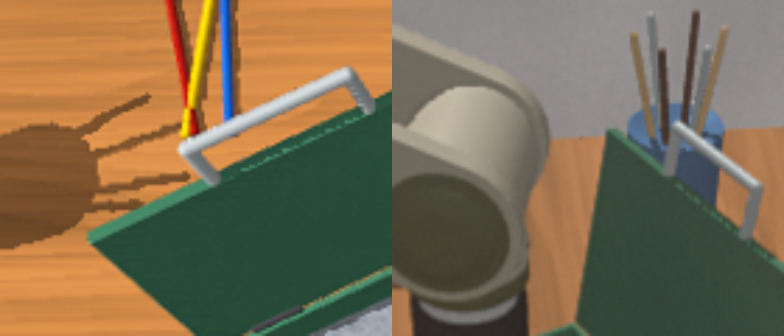

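Request:
play_rows --motion '[[[0,0,-20],[0,0,0]],[[0,0,-24],[0,0,0]],[[0,0,-24],[0,0,0]],[[0,0,-24],[0,0,0]],[[0,0,-24],[0,0,0]],[[0,0,-24],[0,0,0]],[[0,0,-20],[0,0,0]],[[20,-10,0],[0,0,0]],[[23,-12,0],[0,0,0]],[[23,-12,0],[0,0,0]],[[23,-12,0],[0,0,0]],[[23,-12,0],[0,0,0]],[[23,-12,0],[0,0,0]],[[23,-12,0],[0,0,0]],[[23,-12,0],[0,0,0]],[[23,-12,0],[0,0,0]],[[23,-12,0],[0,0,0]],[[23,-12,0],[0,0,0]],[[23,-12,0],[0,0,0]],[[22,-10,0],[0,0,0]]]' --fingers 40

```text
time_s: 67.52
eef_pos: [654.5, 284.8, 338.8]
ee_rot: [0.0, 0.976, 0.22, -0.0]
force: [0.7, -0.7, 0.0]
grip_width: 0.47
```

Run:
```python
from h import *
go(chest(141,0,279),25.4)
a=np.linspace(1.75,0.55,31); x=95-230*np.cos(a)+5*np.sin(a); z=64+230*np.sin(a)+5*np.cos(a)
print([[float(round(u,1)),float(round(-v,1))] for u,v in zip(np.diff(x),np.diff(z))])
```

```text
t 67.5 pos [654.5 284.8 338.8] psi 25.4 zax [-0. -0. -1.] F [ 0.7 -0.7  0. ] w 0.470 j1 0.25 j6 -0.20
 target [655.2 282.  279. ]  tool shift [-0.6  2.9 59.8] len 60
 turn [ 0.  0. -0.]  shift after turn [-0.6  2.9 59.8]
[[-9.1, -1.7], [-9.1, -1.3], [-9.2, -0.9], [-9.2, -0.6], [-9.2, -0.2], [-9.2, 0.2], [-9.2, 0.5], [-9.2, 0.9], [-9.1, 1.3], [-9.1, 1.6], [-9.0, 2.0], [-8.9, 2.4], [-8.8, 2.7], [-8.7, 3.1], [-8.5, 3.4], [-8.4, 3.7], [-8.2, 4.1], [-8.1, 4.4], [-7.9, 4.7], [-7.7, 5.0], [-7.5, 5.3], [-7.3, 5.6], [-7.0, 5.9], [-6.8, 6.2], [-6.5, 6.5], [-6.3, 6.7], [-6.0, 7.0], [-5.7, 7.2], [-5.4, 7.4], [-5.1, 7.6]]
```

Request:
play_rows --motion '[[[0,1,15],[0,0,0]],[[0,0,18],[0,0,0]],[[0,0,15],[0,0,0]],[[0,0,8],[0,0,0]],[[0,0,3],[0,0,0]],[[0,0,0],[0,0,0]]]'

```text
time_s: 68.02
eef_pos: [655.0, 281.7, 279.6]
ee_rot: [0.0, 0.976, 0.219, -0.0]
force: [0.2, -0.2, -0.5]
grip_width: 0.472
```

Request:
play_rows --motion '[[[0,0,0],[0,0,0]],[[0,0,0],[0,0,0]],[[0,0,0],[0,0,0]],[[0,0,0],[0,0,0]],[[0,0,0],[0,0,0]],[[0,0,0],[0,0,0]]]' --fingers 0 --squeeze 40

```text
time_s: 68.52
eef_pos: [655.7, 281.3, 280.8]
ee_rot: [0.0, 0.976, 0.219, 0.001]
force: [1.0, 2.1, 5.3]
grip_width: 0.096
```

Bar gripped (same 0.096 opening as when lifting). Swing down the arc.

Request:
play_rows --motion '[[[-5,0,-1],[0,0,0]],[[-9,0,-1.5],[0,0,0]],[[-9.1,0,-1.3],[0,0,0]],[[-9.2,0,-0.9],[0,0,0]],[[-9.2,0,-0.6],[0,0,0]],[[-9.2,0,-0.2],[0,0,0]],[[-9.2,0,0.2],[0,0,0]],[[-9.2,0,0.5],[0,0,0]],[[-9.2,0,0.9],[0,0,0]],[[-9.1,0,1.3],[0,0,0]]]'

```text
time_s: 69.35
eef_pos: [576.8, 243.4, 283.2]
ee_rot: [0.001, 0.976, 0.219, 0.002]
force: [4.1, -0.4, 2.3]
grip_width: 0.094
```

Request:
play_rows --motion '[[[-9.1,0,1.6],[0,0,0]],[[-9,0,2],[0,0,0]],[[-8.9,0,2.4],[0,0,0]],[[-8.8,0,2.7],[0,0,0]],[[-8.7,0,3.1],[0,0,0]],[[-8.5,0,3.4],[0,0,0]],[[-8.4,0,3.7],[0,0,0]],[[-8.2,0,4.1],[0,0,0]]]'

```text
time_s: 70.02
eef_pos: [513.7, 213.3, 259.4]
ee_rot: [0.001, 0.976, 0.219, 0.001]
force: [4.4, -2.8, -1.7]
grip_width: 0.093
```

Request:
play_rows --motion '[[[-8.1,0,4.4],[0,0,0]],[[-7.9,0,4.7],[0,0,0]],[[-7.7,0,5],[0,0,0]],[[-7.5,0,5.3],[0,0,0]],[[-7.3,0,5.6],[0,0,0]],[[-7,0,5.9],[0,0,0]],[[-6.8,0,6.2],[0,0,0]],[[-6.5,0,6.5],[0,0,0]],[[-6.3,0,6.7],[0,0,0]],[[-6,0,7],[0,0,0]],[[-5.7,0,7.2],[0,0,0]],[[-5.4,0,7.4],[0,0,0]],[[-5.1,0,7.6],[0,0,0]]]'

```text
time_s: 71.1
eef_pos: [436.5, 176.2, 179.7]
ee_rot: [0.001, 0.976, 0.218, 0.003]
force: [15.1, 0.9, -8.1]
grip_width: 0.096
```

Run:
```python
from h import *
s,_=st(); a=np.radians(CH[1]); print((s["eef_pos"][:2]-CH[0])@[np.cos(a),np.sin(a)])
```

```text
t 71.1 pos [436.5 176.2 179.7] psi 25.2 zax [ 0.006 -0.001 -1.   ] F [15.1  0.9 -8.1] w 0.096 j1 0.13 j6 -0.30
-101.88170281644864
```

Request:
play_rows --motion '[[[-4.4,0,8],[0,0,0]],[[-4.1,0,8.2],[0,0,0]],[[-3.7,0,8.4],[0,0,0]],[[-3.4,0,8.5],[0,0,0]],[[-3,0,8.7],[0,0,0]],[[-2.7,0,8.8],[0,0,0]],[[-2.3,0,8.9],[0,0,0]],[[-2,0,9],[0,0,0]],[[-1.6,0,9],[0,0,0]],[[-1.2,0,9],[0,0,0]],[[0,0,0],[0,0,0]]]'

```text
time_s: 72.02
eef_pos: [408.1, 163.8, 91.9]
ee_rot: [0.001, 0.976, 0.219, -0.001]
force: [0.2, -5.6, -0.8]
grip_width: 0.093
```

Request:
play_rows --motion '[[[0,0,0],[0,0,0]],[[0,0,0],[0,0,0]],[[0,0,0],[0,0,0]],[[0,0,0],[0,0,0]],[[0,0,-12],[0,0,0]],[[0,0,-20],[0,0,0]],[[0,0,-24],[0,0,0]],[[0,0,-24],[0,0,0]],[[-15,0,-24],[0,0,0]],[[-20,0,-10],[0,0,0]],[[-20,20,0],[0,0,0]],[[-20,20,0],[0,0,0]],[[0,25,0],[0,0,0]],[[0,25,0],[0,0,0]],[[0,25,0],[0,0,0]],[[0,25,0],[0,0,0]],[[0,25,0],[0,0,0]],[[0,25,0],[0,0,0]],[[0,20,0],[0,0,0]],[[0,0,0],[0,0,0]]]' --fingers 34

```text
time_s: 73.68
eef_pos: [431.7, -59.8, 207.4]
ee_rot: [0.001, 0.976, 0.218, 0.0]
force: [0.1, 1.0, -1.0]
grip_width: 0.402
```

Request:
play_rows --motion '[[[0,0,0],[0,0,0]],[[0,0,0],[0,0,0]],[[0,0,0],[0,0,0]],[[0,0,0],[0,0,0]],[[0,0,0],[0,0,0]],[[0,0,0],[0,0,0]],[[0,0,0],[0,0,0]],[[0,0,0],[0,0,0]],[[0,0,0],[0,0,0]],[[0,0,0],[0,0,0]],[[0,0,0],[0,0,0]],[[0,0,0],[0,0,0]],[[0,0,0],[0,0,0]],[[0,0,0],[0,0,0]],[[0,0,0],[0,0,0]],[[0,0,0],[0,0,0]],[[0,0,0],[0,0,0]],[[0,0,0],[0,0,0]],[[0,0,0],[0,0,0]],[[0,0,0],[0,0,0]]]'

```text
time_s: 75.35
eef_pos: [430.7, -57.3, 207.4]
ee_rot: [0.0, 0.976, 0.219, -0.0]
force: [0.1, -0.4, 0.1]
grip_width: 0.397
```

Run:
```python
from h import *
st(); T=snap("top"); S=snap("side")
# compare with start pictures where the arm is not: chest region
for n,I in(("top",T),("side",S)):
    o=cv2.imread(f"pics/{n}0.png")[...,::-1]; d=np.abs(o.astype(int)-I).sum(2)
    b=(90,150,270,300) if n=="top" else (235,130,370,245); print(n,(d[b[1]:b[3],b[0]:b[2]]>60).sum())
    g=cv2.inRange(cv2.cvtColor(np.ascontiguousarray(I),cv2.COLOR_RGB2HSV),(60,80,30),(90,255,200)); 
    if n=="top": g[:,280:]=0; c=max(cv2.findContours(g,0,2)[0],key=cv2.contourArea); print(cv2.approxPolyDP(c,4,True).reshape(-1,2).tolist())
cv2.imwrite("pics/end.png",np.hstack([cv2.resize(T,(400,300)),cv2.resize(S,(400,300))])[...,::-1])
```

```text
t 75.3 pos [430.7 -57.3 207.4] psi 25.3 zax [ 0.    -0.001 -1.   ] F [ 0.1 -0.4  0.1] w 0.397 j1 -0.40 j6 -0.84
top 2122
[[220, 157], [95, 214], [130, 296], [143, 297], [167, 285], [168, 276], [175, 281], [216, 262], [217, 253], [224, 258], [250, 245], [256, 232]]
side 3211
```

Run:
```python
from h import *
print(ctrl.finish_job()); st()
```

```text
the job is handed in; nothing more can be done
None
the job is handed in; nothing more can be done
```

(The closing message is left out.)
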